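Change over the packs at the grinder charging station

ROBOT

A 6-joint arm with a two-finger parallel gripper is mounted at the origin on the work surface. World frame = base frame: x ahead of the robot, y to its left, z up, the work surface at z = 0. Lengths are in mm, angles in degrees, forces in N, time in s.
With the tool pointing down it reaches from about 375 to 825 mm from the base axis. Payload 5.5 kg.
Tool frame: the origin (TCP) lies at the very end of the fingers, on their centre line; the grasp point (between the pads) lies 19 mm behind it (pinch_z is the z of the grasp point in the tool frame, in mm); z points along the fingers, y is the line along which they close (so a half turn about z gives the same grasp; the last joint's range is limited). The gripper opens to 85 mm and grips with 20 to 120 N. Pads are 22 mm wide; open, the fingers measure 114 mm over their backs; the gripper's body (76 mm by 85 mm) begins 54 mm behind the grasp point. The pads swing forward as they close: fully open they stand 13 mm farther back than shut.
Start: joints at [63.025, 17.962, -2.699, 69.339, 0, 90], TCP at [272.156, 534.721, 231.299] pointing down, gripper open.
Joint ranges: [-152.73, 152.73], [-39.44, 99.34], [-58.76, 71.6], [-118.89, 123.64], [-81.53, 83.1], [-180, 180]. Speed limits (degrees/s): [136.94, 136.94, 172.46, 180, 180, 180].

INTERFACE

Orientations are given as [roll, pitch, yaw] about the fixed x, y, z axes, in that order (R = Rz(yaw) Ry(pitch) Rx(roll)).
In Python, from workcell import * gives the robot as it stands.
- The arm moves only by the shell command python3 -m pendant 'ROWS' [FORCE]. ROWS is JSON, one flat list of numbers, 7 for each row, row after row: the closure, from -1 (fully open) to 1 (shut), then the shift along the tool's x, y, z in mm, then the turn, a rotation vector about the tool's x, y, z in degrees. In form: [grip, x, y, z, wx, wy, wz, grip, x, y, z, wx, wy, wz, ...]. A call has exactly 8 rows; each row is the pose to reach, as a shift and turn from the pose commanded when the call began, along the tool's axes at that moment; what a row does not reach only later rows make up. A row lasts 1/12 s, in which the tool goes at most 41.7 mm and 7.16 degrees, less where a joint would pass 70% of its speed; a pose out of reach is approached as far as the arm can. A call with a gripper value outside its range is refused whole. The fingers move at their own pace and stop on an object; FORCE is the grip in N (left out, the last holds). Time passes only in rows, so rows that repeat a pose let the fingers close, or fill a call up. It gives the time, the measured TCP pose, the force, the opening and the grip force at its end, in the units of the state.
- observe(): the state, without advancing time (a new reading comes with each control period).
- camera(name): name is "scene" or "top"; returns a dict with "image" (480x640x3 uint8, blue, green, red), "vfov" (degrees; the focal length in pixels is half the picture's height over the tangent of half this angle, whatever the lens; pixels are square), "cx", "cy" (the principal point, pixels), "rvec" (rotation vector, rad) and "tvec" (3), from world to camera coordinates, as OpenCV has them. Camera axes: x right, y down, z forward; pixel columns grow to the right and rows downward; lengths in mm; the calibration is good to about 2 mm. A picture is of the moment at which its call begins. There is no depth.
- job_done(): hands the job in; it is judged then, once.
The state is a dict: "time_s": time; "qpos": joint angles; "dq": joint speeds; "joint_efforts": joint torques, N m; "eef_pos": TCP position; "tool_rot": TCP orientation; "contact_force": force on the tool from outside, world axes, zero at the start; "ft_torque": the same for the moment, N m; "opening": finger opening in mm; "finger_force": force on a finger pad.
Only numpy, scipy, OpenCV 4.12 (cv2) and the standard library are available. Lean on these libraries where they do the work, as an engineer would, in place of code of your own. Each camera call takes 0.05 s, during which the arm holds its last target. There are 200 camera calls.

TASK

One dock of the charging station holds a charged pack: wedge its catch open with the drift pin from the punch block, slide the pack off and stand it upright in the tray, then draw the drift out and stand it back in its hole. Slide every flat pack that stands on the bench onto a dock of its own, fully home, so that the catch snaps shut on it. Leave the other things on the bench where they are.

Things in the scene. Friction and masses are not known exactly. Their poses are not given: they have to be found in the camera images.
- full_pack: Charged pack, at the start home in dock_a and held by its catch. Dark plastic, 110 long (x) x 66 wide x 74 high, 0.4 to 0.65 kg. Origin: centre of the underside; x to its front end (brass contacts; goes onto a dock first), z up. Foot 64 wide, z 0-8; neck 46 wide, z 8-16; lower body 66 wide, z 16-42, a notch in each side at x +9 to +29; upper body 58 wide, x -52 to +50, z 42-74.
- flat_1: Flat pack, same make, size and axes as full_pack; may be absent. Starts upright on the bench left of the charger board, front end pointing away from the robot (within 0.3 rad). Grip packs from above across their upper body (58 wide, top 32 mm); a grey gauge panel on the top marks the rear end.
- flat_2: Flat pack like flat_1; may be absent. Starts left of the charger board, farther from the robot than flat_1.
- flat_3: Flat pack like flat_1; may be absent. Starts right of the charger board, beyond the tray.
- dock_a_home (a point): Where a pack's origin lies when home in dock a (full_pack starts here); axes as the pack's: slide on along +x. 22 above the bench. Here z=0 is the dock's flat base plate, x -95 to +96, y -41 to +62. Two rails at x -15 to +55 have lips that hook over the pack's foot (1.5 mm play), with guides flaring out to x -50: stand the pack on the plate at x -80, then slide it 80 mm on.
- dock_b_home (a point): As dock_a_home, for dock b (built alike, empty at the start). The three docks stand side by side in any order, about 130 apart, on a 12 mm plywood board 230 x 400. End stop: the housing, x 55.5 to 96, y -41 to +37, up to z 52. Sliding on takes up to about 20 N while the pack pushes the catch aside; the catch snaps into the notch over the last 2 mm.
- dock_c_home (a point): As dock_a_home, for dock c (built alike, empty at the start). A pack held by a shut catch can be drawn back no more than about 2 mm, nor lifted; with the catch wedged open it slides back along -x and, 75 mm out, can be lifted off.
- dock_a_catch (a joint): Sprung steel catch arm on dock a's +y side (y 49 to 55, z 18 to 32 in the home frame), turning about a pin at its near end. 0 rad = shut (in a pack's notch, or no pack); about 0.045 = pushed aside by a pack not fully home; above 0.055 = clear of the pack; limit 0.16. Spring: 2 to 3 N at its far end.
- dock_b_catch (a joint): The same for dock b.
- dock_c_catch (a joint): The same for dock c.
- dock_a_pocket (a point): Where the drift's tip rests when it stands upright, fully home, wedging dock a's catch open: on the base plate, 22 above the bench, at x +78, y +48.5 from dock_a_home. Gap 12 wide (y) with the catch shut, between the housing's side (52 high, two ribs 24 apart) and the arm's end tab (top flared, 64 high). Push straight down, under 15 N: catch goes to about 0.07 rad and stays.
- drift: Steel drift pin, round, 120 long, 0.28 kg. Origin: its tip; z along its axis to the top. 5 diameter at the tip, tapering to 23 at 30 above it, then straight. Starts upright in the punch block with 68 standing out.
- block_hole (a point): Where the drift's tip stands in its hole (25 diameter, 52 deep) in the hardwood punch block, 8 above the bench. Block 110 (x) x 60 x 60 high, right of the charger board, between it and the tray, fixed; four short punches in it stand 20 above its top, 40 from the hole along its x.
- tray_in (a point): Centre of the floor of the sheet-metal tray, right of the charger board and nearer the robot; fixed. Inside 204 (x) x 174 (y), floor 3 above the bench, rim 32 above the bench.
- spanner: Spanner lying on the bench, 170 long. Leave alone.
- tape: Tape measure case, 70 x 45 x 70 high. Leave alone.
Mind the look-alikes: they are no part of the job. Leave any pink look-alike of the flat_3 alone.

How it is judged (in metres and radians):
On the way, in this order (a step that is already met when the one before it is completed fails the run):
1. the drift stands by itself in the pocket of the dock with the charged pack and holds its catch open (value of joint dock_a_catch above 0.055 rad and horizontal distance between drift and dock_a_pocket below 0.008 m and angle between drift's own z axis and vertical below 0.15 rad and contact force between the arm and drift below 0.2 N), for 0.2 s.
2. the charged pack stands upright in the tray, let go (x of full_pack in the frame of tray_in between -0.08 and 0.08 m and y of full_pack in the frame of tray_in between -0.07 and 0.07 m and z of full_pack in the frame of tray_in between -0.006 and 0.006 m and angle between full_pack's own z axis and vertical below 0.08 rad and linear speed of full_pack below 0.02 m/s and contact force between the arm and full_pack below 0.2 N), for 0.2 s.
At the end, for the whole second after the job is handed in: Charged pack upright (0.08 rad) on the tray floor; drift in its block hole (tip within 8 mm); each flat pack present home on a dock (within 5 mm of the home point, in line within 0.08 rad) with that catch shut (below 0.025 rad); all at rest (x of full_pack in the frame of tray_in between -0.08 and 0.08 m and y of full_pack in the frame of tray_in between -0.07 and 0.07 m and z of full_pack in the frame of tray_in between -0.006 and 0.006 m and angle between full_pack's own z axis and vertical below 0.08 rad and linear speed of each of full_pack, drift, flat_1, flat_2, flat_3 below 0.02 m/s and distance between drift and block_hole below 0.008 m and angle between drift's own z axis and vertical below 0.1 rad and ((x of flat_1 in the frame of dock_a_home between -0.005 and 0.005 m and y of flat_1 in the frame of dock_a_home between -0.005 and 0.005 m and z of flat_1 in the frame of dock_a_home between -0.005 and 0.005 m and angle between the x axis of flat_1 and the x axis of dock_a_home, either way round below 0.08 rad and value of joint dock_a_catch below 0.025 rad) or (x of flat_1 in the frame of dock_b_home between -0.005 and 0.005 m and y of flat_1 in the frame of dock_b_home between -0.005 and 0.005 m and z of flat_1 in the frame of dock_b_home between -0.005 and 0.005 m and angle between the x axis of flat_1 and the x axis of dock_b_home, either way round below 0.08 rad and value of joint dock_b_catch below 0.025 rad) or (x of flat_1 in the frame of dock_c_home between -0.005 and 0.005 m and y of flat_1 in the frame of dock_c_home between -0.005 and 0.005 m and z of flat_1 in the frame of dock_c_home between -0.005 and 0.005 m and angle between the x axis of flat_1 and the x axis of dock_c_home, either way round below 0.08 rad and value of joint dock_c_catch below 0.025 rad)) and ((x of flat_2 in the frame of dock_a_home between -0.005 and 0.005 m and y of flat_2 in the frame of dock_a_home between -0.005 and 0.005 m and z of flat_2 in the frame of dock_a_home between -0.005 and 0.005 m and angle between the x axis of flat_2 and the x axis of dock_a_home, either way round below 0.08 rad and value of joint dock_a_catch below 0.025 rad) or (x of flat_2 in the frame of dock_b_home between -0.005 and 0.005 m and y of flat_2 in the frame of dock_b_home between -0.005 and 0.005 m and z of flat_2 in the frame of dock_b_home between -0.005 and 0.005 m and angle between the x axis of flat_2 and the x axis of dock_b_home, either way round below 0.08 rad and value of joint dock_b_catch below 0.025 rad) or (x of flat_2 in the frame of dock_c_home between -0.005 and 0.005 m and y of flat_2 in the frame of dock_c_home between -0.005 and 0.005 m and z of flat_2 in the frame of dock_c_home between -0.005 and 0.005 m and angle between the x axis of flat_2 and the x axis of dock_c_home, either way round below 0.08 rad and value of joint dock_c_catch below 0.025 rad)) and ((x of flat_3 in the frame of dock_a_home between -0.005 and 0.005 m and y of flat_3 in the frame of dock_a_home between -0.005 and 0.005 m and z of flat_3 in the frame of dock_a_home between -0.005 and 0.005 m and angle between the x axis of flat_3 and the x axis of dock_a_home, either way round below 0.08 rad and value of joint dock_a_catch below 0.025 rad) or (x of flat_3 in the frame of dock_b_home between -0.005 and 0.005 m and y of flat_3 in the frame of dock_b_home between -0.005 and 0.005 m and z of flat_3 in the frame of dock_b_home between -0.005 and 0.005 m and angle between the x axis of flat_3 and the x axis of dock_b_home, either way round below 0.08 rad and value of joint dock_b_catch below 0.025 rad) or (x of flat_3 in the frame of dock_c_home between -0.005 and 0.005 m and y of flat_3 in the frame of dock_c_home between -0.005 and 0.005 m and z of flat_3 in the frame of dock_c_home between -0.005 and 0.005 m and angle between the x axis of flat_3 and the x axis of dock_c_home, either way round below 0.08 rad and value of joint dock_c_catch below 0.025 rad))); the robot touches nothing.
It fails at once if one of the other things on the bench is shifted by more than 6 cm (distance of any of spanner, tape from where it was at the start of the episode above 0.06 m).
Of flat_1, flat_2, flat_3 only 2 to 3 are there at a start; the rules pass over those that are not, and their reading is None.
At some moment in a run one of flat_1, flat_2, flat_3 may be knocked a few centimetres aside while the robot is not near it.
It also fails if it takes over 208 s, if anything falls off the work surface, if the arm or the gripper's body presses on something with over 40 N, if the wrist force passes 120 N, or if a joint passes its speed limit or range.

## Working session

There is one attempt and no reset: what is moved stays moved. The work goes in short steps, Python scripts to look and compute and a shell command to move; the robot and the scene stay as the last step left them, time stands still between calls to the robot, and variables do not carry over. Pictures are saved under pics/ and viewed, at most 14 in all, crops included, and the job is handed in when it is done.

```bash
mkdir -p pics; ls; python3 - <<'E'
from workcell import *
import cv2
print(observe())
for n in("scene","top"):
    c=camera(n); cv2.imwrite(f"pics/{n}0.png",c["image"]); print({k:v for k,v in c.items() if k!="image"})
E
```

```text
pics
{'time_s': 0.0, 'qpos': array([ 6.30248385e+01,  1.80021651e+01, -2.75387896e+00,  6.93402972e+01,
       -5.93042822e-04,  9.00002024e+01]), 'dq': array([-0.03137652, -0.04547715, -0.00726663, -0.06217609, -0.00103171,
        0.050773  ]), 'joint_efforts': array([-5.32617069e-04, -5.39590359e+01,  3.39754665e+01,  1.91474834e-02,
       -2.77741756e-04, -1.30369955e-05]), 'eef_pos': array([271.90359738, 534.20569864, 230.45844137]), 'tool_rot': array([-1.79903659e+02,  5.93382316e-04,  1.53024637e+02]), 'contact_force': array([ 0.41526242, -0.5620938 ,  0.08915369]), 'ft_torque': array([0.01526518, 0.02049294, 0.04193201]), 'finger_force': 0.0, 'opening': 85.86098073000868}
{'vfov': 53.838818406223226, 'cx': 320.36718445398714, 'cy': 242.30092649291717, 'rvec': array([ 1.89456833,  1.13729467, -0.59365738]), 'tvec': array([-161.39878626, -200.93684511, 1590.56435202])}
{'vfov': 47.478293680561755, 'cx': 319.65521149213055, 'cy': 239.6514232407789, 'rvec': array([ 2.12251337, -2.12823883,  0.23178549]), 'tvec': array([-107.12896909,  499.8124289 , 1146.52944363])}
```

View pics/scene0.png

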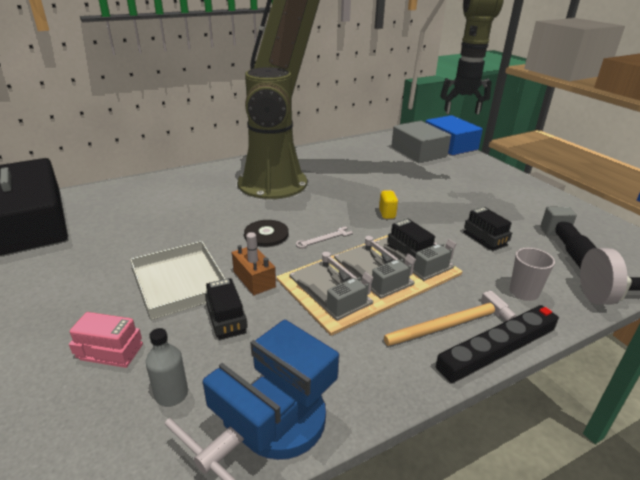

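View pics/top0.png

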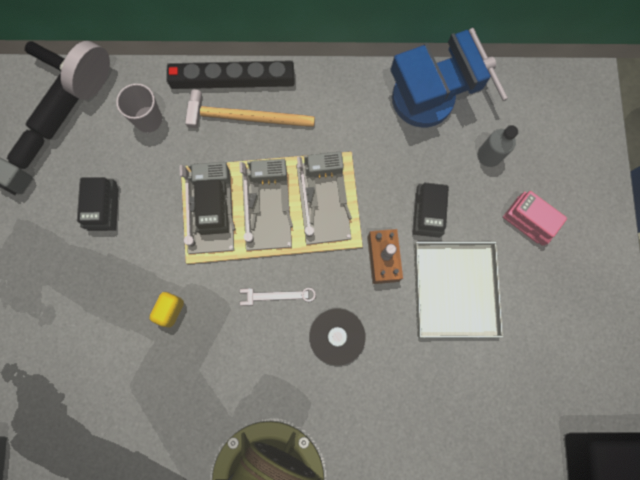

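The black packs are at top-camera pixels (97,203), left of the board, and (431,209), right of it. The pink look-alike is at (535,217). dock_a, the left dock, holds the full pack. The drift is in the block at (390,251) and the tray is around (457,290). I'll enlarge crops to measure.

```bash
cat > h.py <<'E'
import cv2, numpy as np
def K(c):
    f=240/np.tan(np.radians(c["vfov"])/2); return np.array([[f,0,c["cx"]],[0,f,c["cy"]],[0,0,1.]])
def proj(c,P): return cv2.projectPoints(np.float64(P).reshape(-1,1,3),c["rvec"],c["tvec"],K(c),None)[0][:,0]
def back(c,px,z):
    R=cv2.Rodrigues(c["rvec"])[0]; o=-R.T@c["tvec"]; px=np.atleast_2d(px)
    d=(R.T@np.linalg.inv(K(c))@np.c_[px,np.ones(len(px))].T).T
    return o+d*((z-o[2])/d[:,2])[:,None]
def crop(im,x0,y0,x1,y1,s,fn):
    b=cv2.resize(im[y0:y1,x0:x1],None,fx=s,fy=s,interpolation=cv2.INTER_CUBIC)
    for x in range(-(-x0//10)*10,x1,10):
        cv2.line(b,((x-x0)*s,0),((x-x0)*s,6 if x%50 else 18),(0,255,255),1)
        if x%50==0: cv2.putText(b,str(x),((x-x0)*s,30),0,.4,(0,255,255))
    for y in range(-(-y0//10)*10,y1,10):
        cv2.line(b,(0,(y-y0)*s),(6 if y%50 else 18,(y-y0)*s),(0,255,255),1)
        if y%50==0: cv2.putText(b,str(y),(20,(y-y0)*s),0,.4,(0,255,255))
    cv2.imwrite(fn,b)
E
python3 - <<'E'
from h import *; from workcell import *
import pickle
t=camera("top");s=camera("scene");pickle.dump((t,s),open("c0.pkl","wb"))
crop(t["image"],174,145,370,268,4,"pics/dock.png")
crop(t["image"],360,175,520,345,3,"pics/right.png")
for n,px,z in [("flatL",(97,203),74),("flatR",(431,209),74),("full",(210,205),96),("drift",(390,251),128),("tray",(458,290),3),("board",(270,207),12),("tape",(166,309),70)]:
    print(n,back(t,px,z).round())
E
```

```text
flatL [[576. 373.  74.]]
flatR [[ 563. -352.   74.]]
full [[566. 126.  96.]]
drift [[ 460. -251.  128.]]
tray [[ 393. -421.    3.]]
board [[584.   4.  12.]]
tape [[348. 214.  70.]]
```

View pics/dock.png

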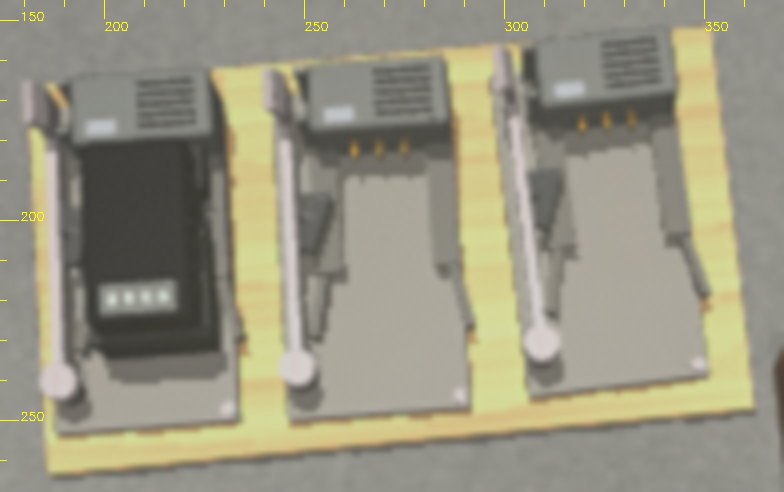

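View pics/right.png

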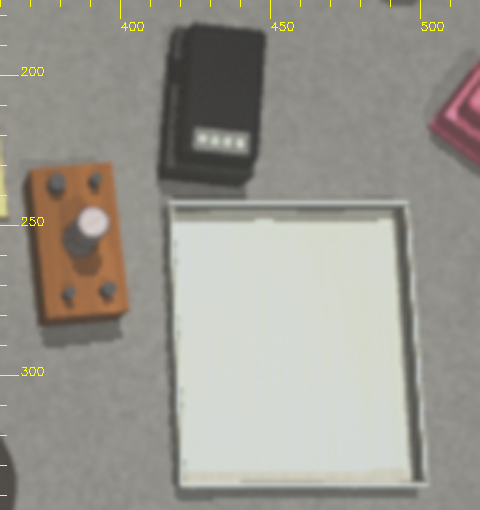

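```bash
cat > fit.py <<'E'
from h import *
from scipy.optimize import least_squares, minimize
import pickle
def loc(p,L):
    a=np.radians(p[2]); c,s=np.cos(a),np.sin(a); L=np.float64(L)
    return np.c_[p[0]+c*L[:,0]-s*L[:,1],p[1]+s*L[:,0]+c*L[:,1],L[:,2]]
def fitpts(c,L,px,p0):
    r=least_squares(lambda p:(proj(c,loc(p,L))-px).ravel(),p0); return r.x.round(1),np.sqrt((r.fun**2).mean()).round(2),r.x
def packbox(z0=0):
    B=[]
    for x0,x1,w,a,b in[(-55,55,33,16,42),(-52,50,29,42,74),(-55,55,32,0,8)]:
        B.append([(x,y,z+z0) for x in(x0,x1) for y in(-w,w) for z in(a,b)])
    return B
def sil(c,p,z0=0):
    m=np.zeros((480*4,640*4),np.uint8)
    for b in packbox(z0):
        h=cv2.convexHull(((proj(c,loc(p,b))+.5)*4-.5).round().astype(np.int32)); cv2.fillConvexPoly(m,h,1)
    return cv2.resize(m.astype(np.float32),(640,480),interpolation=cv2.INTER_AREA)
def fitpack(cams,p0,z0=0,thr=62):
    W=[]
    for c in cams:
        u,v=proj(c,[[p0[0],p0[1],40+z0]])[0].astype(int)
        im=cv2.cvtColor(c["image"],cv2.COLOR_BGR2GRAY); roi=(slice(max(v-60,0),v+60),slice(max(u-60,0),u+60))
        m=(im<thr).astype(np.uint8); m=cv2.morphologyEx(m,cv2.MORPH_CLOSE,np.ones((9,9)))
        n,l,st,ce=cv2.connectedComponentsWithStats(m[roi]); k=1+np.argmax(st[1:,4]*(np.hypot(*(ce[1:]-[60,60]).T)<40)); W.append((c,roi,(l==k).astype(np.float32)))
    def cost(p):
        o=0
        for c,roi,m in W: s=sil(c,p,z0)[roi]; o+=1-np.minimum(s,m).sum()/np.maximum(s,m).sum()
        return o
    r=minimize(cost,p0,method="Nelder-Mead",options=dict(initial_simplex=[p0,p0+np.array([12,0,0]),p0+np.array([0,12,0]),p0+np.array([0,0,8])],xatol=.1,fatol=1e-4))
    return r.x.round(1),round(r.fun,3)
def draw(c,im,pts,col):
    for a in proj(c,pts): cv2.circle(im,tuple((a*8).round().astype(int)),8,col,-1,cv2.LINE_AA,3)
E
python3 - <<'E'
from fit import *
t,s=pickle.load(open("c0.pkl","rb"))
D=[(-95,62,22),(-95,-41,22),(55.5,37,74),(55.5,-41,74),(96,37,74),(96,-41,74)]
px={'a':[(188.5,253.5),(234,250.5),(193.3,180.8),(226.8,179),(191.8,163),(226.8,162.5)],
'b':[(246.5,251.3),(291.5,247.5),(251.3,178),(285.8,175),(249,161.5),(284.8,159.5)],
'c':[(306.5,244.5),(351,239.3),(310,172.5),(343,168.8),(307.8,155.5),(341,151.8)]}
for k in px: print(k,*fitpts(t,D,px[k],[580,100,0])[:2])
o=np.array([360,175])
B=[(55,30,60),(55,-30,60),(-55,-30,60),(-55,30,60)]
print("block",*fitpts(t,B,o+np.array([(28,172),(110,163),(128,312),(42,326)])/3,[460,-250,0])[:2])
print("drift top",back(t,o+np.array([92,221])/3,128))
T=[(102,87,32),(102,-87,32),(-102,-87,32),(-102,87,32)]
print("tray",*fitpts(t,T,o+np.array([(168,203),(408,203),(427,484),(180,487)])/3,[393,-421,0])[:2])
for n,p0,z in[("L",[576,373,0],0),("R",[563,-352,-5],0),("full",[566,126,2],22)]:
    print(n,fitpack([t],np.array(p0,float),z),fitpack([t,s],np.array(p0,float),z))
E
```

```text
a [572.7 129.4   4. ] 0.66
b [579.1   1.5   4.7] 0.57
c [ 594.9 -128.7    6.8] 0.61
block [ 461.7 -251.3    5.1] 0.69
drift top [[ 465.0367933  -252.34085647  128.        ]]
tray [ 3.923e+02 -4.140e+02  1.000e-01] 1.04
L (array([586.5, 385.9,   3.2]), np.float64(0.204)) (array([586.5, 386.6,  -1.1]), np.float64(0.334))
R (array([ 574.7, -357.3,   -9.1]), np.float64(0.463)) (array([ 572.6, -361. ,   -9.3]), np.float64(0.736))
full (array([571.5, 130.5,   9.5]), np.float64(0.803)) (array([574.1, 127.4,  -2.9]), np.float64(1.154))
```

```bash
python3 - <<'E'
from fit import *
t,s=pickle.load(open("c0.pkl","rb"))
E={'a':(572.7,129.4,4.),'b':(579.1,1.5,4.7),'c':(594.9,-128.7,6.8)}
def poly(c,b,x0,y0,sc,pts,col): cv2.polylines(b,[((proj(c,pts)+.5-[x0,y0])*sc*8).round().astype(np.int32)],True,col,1,cv2.LINE_AA,3)
def ov(c,x0,y0,x1,y1,sc,fn):
    b=cv2.resize(c["image"][y0:y1,x0:x1],None,fx=sc,fy=sc,interpolation=cv2.INTER_CUBIC)
    for p in E.values():
        poly(c,b,x0,y0,sc,loc(p,[(-95,62,22),(-95,-41,22),(96,-41,22),(96,62,22)]),(0,255,0))
        poly(c,b,x0,y0,sc,loc(p,[(55.5,37,74),(55.5,-41,74),(96,-41,74),(96,37,74)]),(0,0,255))
    return b
cv2.imwrite("pics/ovs.png",ov(s,275,215,470,330,4,""))
def cr(c,x,y,h=38): return cv2.resize(c["image"][y-h:y+h,x-h:x+h],(395,395),interpolation=cv2.INTER_CUBIC)
b=np.hstack([cr(t,97,203),cr(t,431,209)])
b=cv2.convertScaleAbs(b,alpha=1.8,beta=20)
cv2.imwrite("pics/packs.png",b)
E
```

```text
(no output)
```

View pics/ovs.png

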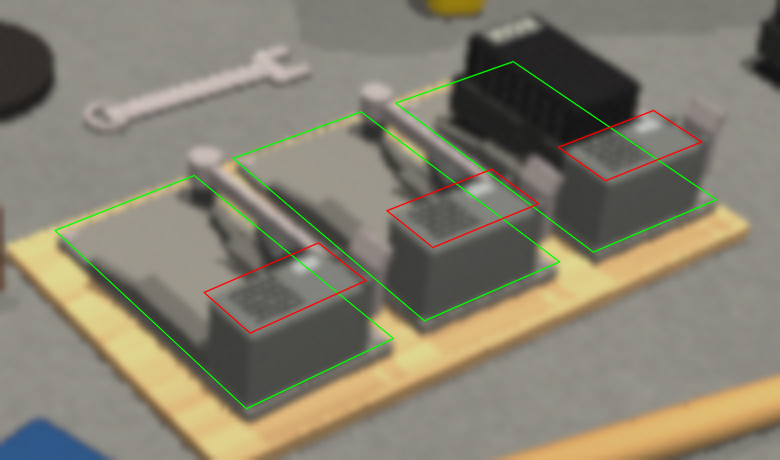

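View pics/packs.png

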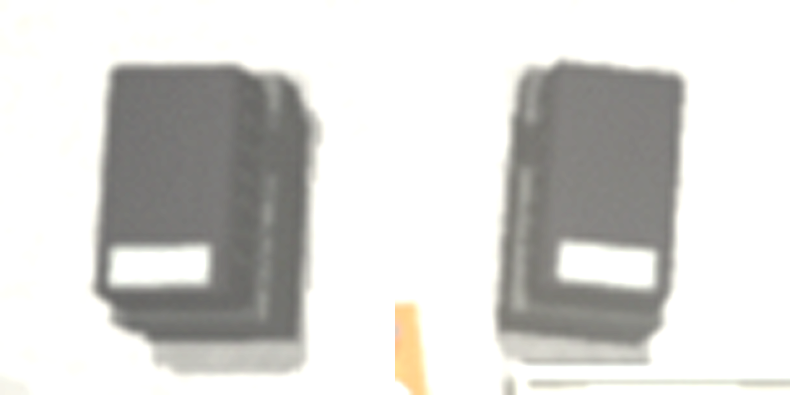

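```bash
python3 - <<'E'
from fit import *
t,s=pickle.load(open("c0.pkl","rb"))
k=395/76
T=[(50,29,74),(50,-29,74),(-52,29,74),(-52,-29,74)]
L=np.array([(112,68),(240,66),(97,290),(232,294)])/k+[59-.4,165-.4]
R=(np.array([(555,65),(683,75),(543,290),(665,297)])-[395,0])/k+[393-.4,171-.4]
E={}
for n,p,g in(("L",L,[576,373,0]),("R",R,[563,-352,0])):
    f=fitpts(t,T,p,g);print(n,f[0],f[1]);E[n]=f[2]
o=[]
for n,(u,v) in(("L",(488,228)),("R",(226,306))):
    x0,y0=u-38,v-38;b=cv2.resize(s["image"][y0:v+38,x0:u+38],(395,395),interpolation=cv2.INTER_CUBIC);b=cv2.convertScaleAbs(b,alpha=1.8,beta=20)
    for q in packbox()[:2]:
      for z in (q[0][2],q[1][2]):
        w=[a for a in q if a[2]==z];w=[w[0],w[1],w[3],w[2]]
        cv2.polylines(b,[((proj(s,loc(E[n],w))+.5-[x0,y0])*k*8).round().astype(np.int32)],True,(0,0,255),1,cv2.LINE_AA,3)
    o.append(b)
cv2.imwrite("pics/packs2.png",np.hstack(o))
for n,p,z in (("block",(461.7,-251.3,5.1),60),):
    print(proj(s,loc(p,[(0,0,128),(0,0,60)])))
E
```

```text
L [586.2 386.1   1.3] 1.06
R [ 572.1 -359.2   -5.9] 1.17
[[251.04265612 233.01483762]
 [252.8122486  257.42063123]]
```

View pics/packs2.png

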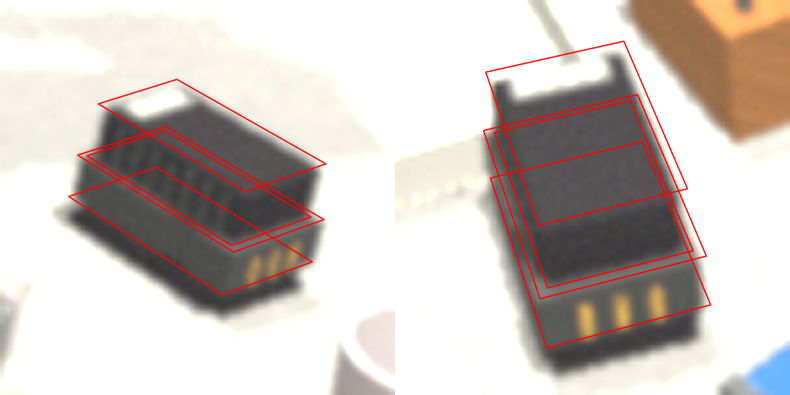

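The docks fit both views. Packs L and R agree to about 4 mm. Now I'll turn the tool to yaw 0, so its axes are x = world x, y = -world y and z down.

```bash
python3 -m pendant '[-1,-100,-30,0,0,0,28, -1,-202,-66,0,0,0,57, -1,-202,-66,0,0,0,57, -1,-202,-66,0,0,0,57, -1,-202,-66,0,0,0,57, -1,-202,-66,0,0,0,57, -1,-202,-66,0,0,0,57, -1,-202,-66,0,0,0,57]' 80
python3 -m pendant '[-1,0,0,0,0,0,57, -1,0,0,0,0,0,57, -1,0,0,0,0,0,57, -1,0,0,0,0,0,57, -1,0,0,0,0,0,57, -1,0,0,0,0,0,57, -1,0,0,0,0,0,57, -1,0,0,0,0,0,57]'
python3 -m pendant '[-1,0,0,0,0,0,39, -1,0,0,0,0,0,39, -1,0,0,0,0,0,39, -1,0,0,0,0,0,39, -1,0,0,0,0,0,39, -1,0,0,0,0,0,39, -1,0,0,0,0,0,39, -1,0,0,0,0,0,39]'
```

```text
time_s: 0.87
eef_pos: [423.0, 383.1, 231.1]
tool_rot: [-180.0, 0.0, 95.5]
contact_force: [0.2, 1.3, -0.1]
opening: 85.3
finger_force: 0.0
time_s: 1.53
eef_pos: [430.6, 374.3, 231.1]
tool_rot: [-179.2, 0.0, 40.5]
contact_force: [-0.5, 0.1, 0.4]
opening: 85.5
finger_force: 0.0
time_s: 2.2
eef_pos: [482.8, 255.1, 231.3]
tool_rot: [-170.0, 1.9, 21.9]
contact_force: [-0.0, -0.1, 0.1]
opening: 85.1
finger_force: 0.0
```

```bash
python3 -c "
from workcell import *
s=observe();print(s['qpos'].round(1),s['eef_pos'].round(1),s['tool_rot'].round(1))"
```

```text
[ 21.8  13.6  -9.1  69.2  10.  179.9] [482.8 255.1 231.3] [-170.     1.9   21.9]
```

```bash
python3 -m pendant '[-1,0,0,0,0,0,-57, -1,0,0,0,0,0,-57, -1,0,0,0,0,0,-57, -1,0,0,0,0,0,-57, -1,0,0,0,0,0,-57, -1,0,0,0,0,0,-57, -1,0,0,0,0,0,-57, -1,0,0,0,0,0,-57]'
python3 -m pendant '[-1,0,0,0,0,0,-57, -1,0,0,0,0,0,-57, -1,0,0,0,0,0,-57, -1,0,0,0,0,0,-57, -1,0,0,0,0,0,-57, -1,0,0,0,0,0,-57, -1,0,0,0,0,0,-57, -1,0,0,0,0,0,-57]'
python3 -m pendant '[-1,0,0,0,0,0,-54, -1,0,0,0,0,0,-54, -1,0,0,0,0,0,-54, -1,0,0,0,0,0,-54, -1,0,0,0,0,0,-54, -1,0,0,0,0,0,-54, -1,0,0,0,0,0,-54, -1,0,0,0,0,0,-54]'
```

```text
time_s: 2.87
eef_pos: [482.3, 255.9, 231.4]
tool_rot: [-172.9, -7.4, 78.7]
contact_force: [0.3, -0.2, 0.4]
opening: 85.7
finger_force: 0.0
time_s: 3.53
eef_pos: [482.3, 255.9, 231.4]
tool_rot: [177.6, -9.9, 136.4]
contact_force: [-0.6, 0.4, -0.3]
opening: 85.2
finger_force: 0.0
time_s: 4.2
eef_pos: [482.4, 256.0, 231.4]
tool_rot: [170.6, -3.9, -169.6]
contact_force: [1.6, -0.9, 0.3]
opening: 85.5
finger_force: 0.0
```

```bash
cat > go.py <<'E'
import sys,numpy as np
from scipy.spatial.transform import Rotation as R
from workcell import observe
s=observe(); a=list(map(float,sys.argv[1:])); yaw=180+(a[3] if len(a)>3 else 0)
c=R.from_euler('xyz',s['tool_rot'],degrees=True); T=R.from_euler('xyz',[180,0,yaw],degrees=True)
print("from",s['eef_pos'].round(1),"shift",c.inv().apply(np.array(a[:3])-s['eef_pos']).round(1),"turn",(c.inv()*T).as_rotvec(degrees=True).round(2))
E
python3 go.py 463.5 -252 231.4
```

```text
from [482.4 256.  231.4] shift [ 110.4 -490.7  -73.7] turn [ 9.03 -4.75 10.1 ]
```

```bash
python3 -m pendant '[-1,0,0,0,4.5,-2.4,5, -1,0,0,0,9,-4.75,10.1, -1,30,-131,-20,9,-4.75,10.1, -1,30,-131,-20,9,-4.75,10.1, -1,50,-220,-33,9,-4.75,10.1, -1,60,-262,-40,9,-4.75,10.1, -1,60,-262,-40,9,-4.75,10.1, -1,60,-262,-40,9,-4.75,10.1]'; python3 go.py 463.5 -252 231.4
```

```text
time_s: 4.87
eef_pos: [470.3, 4.7, 232.4]
tool_rot: [180.0, -0.0, 179.7]
contact_force: [1.3, -0.4, 0.5]
opening: 85.6
finger_force: 0.0
from [470.3   4.7 232.4] shift [   5.6 -256.8    0.9] turn [ 0.01 -0.02 -0.27]
```

```bash
python3 -m pendant '[-1,1,-35,0,0,0,0, -1,3,-75,0,0,0,-0.3, -1,5,-115,0,0,0,-0.3, -1,5,-155,0,0,0,-0.3, -1,5,-195,0,0,0,-0.3, -1,5,-235,0,0,0,-0.3, -1,5.6,-257,0,0,0,-0.3, -1,5.6,-257,0,0,0,-0.3]'
python3 -m pendant '[-1,0,0,35,0,0,0, -1,0,0,70,0,0,0, -1,0,0,105,0,0,0, -1,0,0,130,0,0,0, -1,0,0,140,0,0,0, -1,0,0,148,0,0,0, -1,0,0,148,0,0,0, -1,0,0,148,0,0,0]'
python3 -m pendant '[0,0,0,0,0,0,0, 1,0,0,0,0,0,0, 1,0,0,0,0,0,0, 1,0,0,0,0,0,0, 1,0,0,0,0,0,0, 1,0,0,0,0,0,0, 1,0,0,0,0,0,0, 1,0,0,0,0,0,0]' 60
```

```text
time_s: 5.53
eef_pos: [463.5, -254.9, 231.9]
tool_rot: [-179.9, -0.0, 179.7]
contact_force: [-0.5, 0.8, 0.4]
opening: 85.6
finger_force: 0.0
time_s: 6.2
eef_pos: [464.7, -250.8, 85.4]
tool_rot: [-180.0, 0.0, 180.0]
contact_force: [0.3, -0.2, 0.2]
opening: 85.1
finger_force: 0.0
time_s: 6.87
eef_pos: [464.2, -251.8, 84.9]
tool_rot: [-179.9, 0.0, 179.9]
contact_force: [-1.0, -4.8, 4.1]
opening: 21.7
finger_force: 58.8
```

```bash
python3 -m pendant '[1,0,0,-15,0,0,0, 1,0,0,-40,0,0,0, 1,0,0,-75,0,0,0, 1,0,0,-110,0,0,0, 1,0,0,-140,0,0,0, 1,0,0,-145,0,0,0, 1,0,0,-145,0,0,0, 1,0,0,-145,0,0,0]'
python3 -m pendant '[1,-10,25,0,0,0,0, 1,-25,60,0,0,0,-1, 1,-40,98,0,0,0,-2, 1,-55,136,0,0,0,-3, 1,-70,172,0,0,0,-4, 1,-85,205,0,0,0,-4, 1,-92,218,0,0,0,-4, 1,-92,218,0,0,0,-4]'
python3 -m pendant '[1,-10,30,0,0,0,0, 1,-22,65,0,0,0,0, 1,-40,100,0,0,0,0, 1,-56,136,0,0,0,0, 1,-68,172,0,0,0,0, 1,-70,192,0,0,0,0, 1,-70,200,0,0,0,0, 1,-70,200,0,0,0,0]'
python3 go.py 647.1 183.2 230 4
python3 - <<'E'
from fit import *; from workcell import *
t=camera("top");s=camera("scene");pickle.dump((t,s),open("c1.pkl","wb"))
p=observe()['eef_pos'];o=[]
for c in(t,s):
    print(proj(c,[p+[0,0,44],p+[0,0,-76]]).round(1)) 
    u,v=proj(c,[p+[0,0,-60]])[0].astype(int); o.append(cv2.resize(c["image"][v-38:v+38,u-38:u+38],(395,395),interpolation=cv2.INTER_CUBIC)); print(u-38,v-38)
cv2.imwrite("pics/tip.png",np.hstack(o))
E
```

```text
time_s: 7.53
eef_pos: [463.2, -250.0, 227.8]
tool_rot: [179.9, -0.1, 180.0]
contact_force: [-0.1, 0.1, -3.6]
opening: 21.5
finger_force: 59.6
time_s: 8.2
eef_pos: [555.7, -29.3, 226.3]
tool_rot: [179.9, -0.3, -175.8]
contact_force: [-0.7, 0.3, -2.5]
opening: 21.6
finger_force: 59.7
time_s: 8.87
eef_pos: [610.7, 172.3, 226.9]
tool_rot: [-180.0, -0.3, -175.9]
contact_force: [0.2, 0.3, -3.8]
opening: 21.6
finger_force: 59.9
from [610.7 172.3 226.9] shift [-37.1   8.3  -3.3] turn [-0.03 -0.25  0.08]
[[169.2 156.1]
 [184.  176.5]]
144 136
[[447.  165.3]
 [438.8 211.8]]
401 167
```

View pics/tip.png

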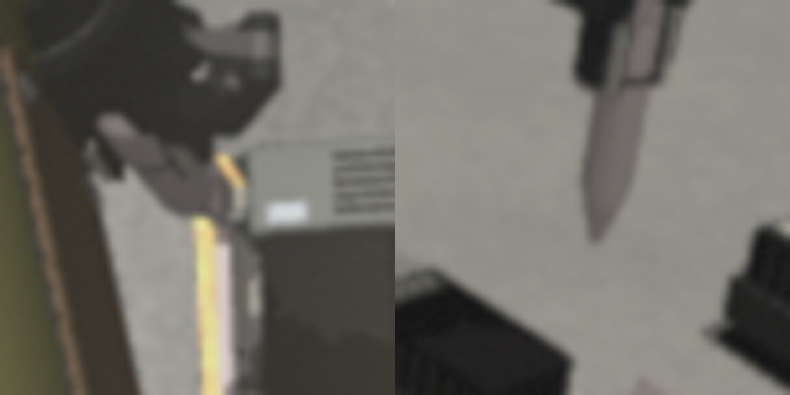

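```bash
python3 - <<'E'
from fit import *
t,s=pickle.load(open("c0.pkl","rb")); p=(572.7,129.4,4.)
print("fit",loc(p,[(78,37,74)]),"seen",back(t,(192.5,171.75),74))
D=[(-95,62,22),(-95,-41,22),(55.5,37,74),(55.5,-41,74),(96,37,74),(96,-41,74)]
px=[(188.5,253.5),(234,250.5),(193.3,180.8),(226.8,179),(191.8,163),(226.8,162.5)]
print((proj(t,loc(p,D))-px).round(1).tolist())
b=cv2.resize(t["image"][150:190,172:204],None,fx=12,fy=12,interpolation=cv2.INTER_CUBIC)
b=cv2.convertScaleAbs(b,alpha=1.4)
for L,c in(((78,48.5,22),(0,0,255)),((78,48.5,74),(0,255,0)),((78,48.5,86),(255,0,0)),((78,37,74),(255,255,0))):
    q=(proj(t,loc(p,[L]))[0]+.5-[172,150])*12; cv2.circle(b,tuple(q.round().astype(int)),3,c,-1)
# scene
q=proj(s,loc(p,[(78,48.5,22)]))[0].astype(int);u,v=q
d=cv2.resize(s["image"][v-25:v+15,u-18:u+18],None,fx=12,fy=12,interpolation=cv2.INTER_CUBIC);d=cv2.convertScaleAbs(d,alpha=1.4)
for L,c in(((78,48.5,22),(0,0,255)),((78,48.5,74),(0,255,0)),((78,48.5,86),(255,0,0)),((78,37,74),(255,255,0)),((96,37,74),(255,0,255))):
    q=(proj(s,loc(p,[L]))[0]+.5-[u-18,v-25])*12; cv2.circle(d,tuple(q.round().astype(int)),3,c,-1)
cv2.imwrite("pics/pock.png",np.hstack([b[:480],d[:480]]))
E
```

```text
fit [[647.92900639 171.75087481  74.        ]] seen [[647.17587518 170.56130291  74.        ]]
[[-0.7, 0.2], [0.2, -0.0], [-1.0, 0.4], [1.2, -0.1], [-0.1, 0.6], [0.4, -1.2]]
```

View pics/pock.png

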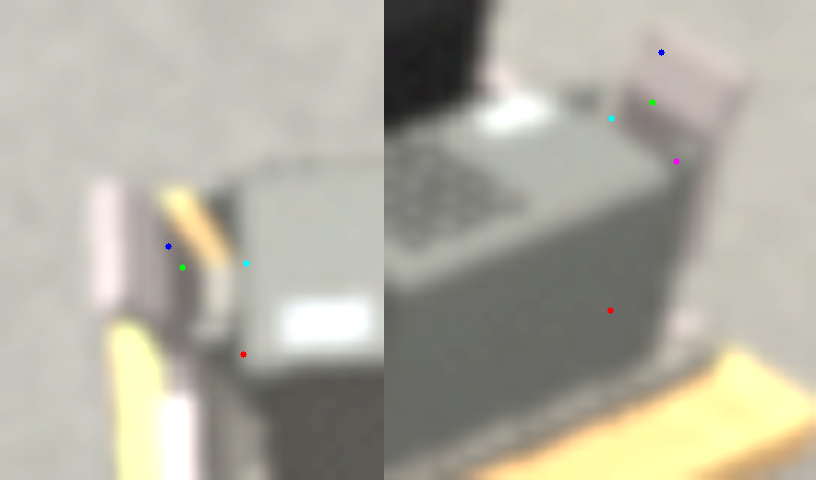

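```bash
python3 -m pendant '[1,-12,3,0,0,0,0, 1,-30,8,0,0,0,0, 1,-36.8,9,0,0,0,0, 1,-36.8,9,0,0,0,0, 1,-36.8,9,0,0,0,0, 1,-36.8,9,20,0,0,0, 1,-36.8,9,30,0,0,0, 1,-36.8,9,30,0,0,0]'
python3 go.py 647 183.7 160 4
```

```text
time_s: 9.63
eef_pos: [645.5, 181.9, 196.3]
tool_rot: [-179.9, -0.3, -176.1]
contact_force: [-0.3, 0.3, -2.6]
opening: 21.7
finger_force: 59.9
from [645.5 181.9 196.3] shift [-1.9  1.7 36.3] turn [-0.06 -0.34 -0.06]
```

```bash
python3 -m pendant '[1,-1,1,10,0,0,0, 1,-1.9,1.7,25,0,0,0, 1,-1.9,1.7,36,0,0,0, 1,-1.9,1.7,36,0,0,0, 1,-1.9,1.7,36,0,0,0, 1,-1.9,1.7,42,0,0,0, 1,-1.9,1.7,48,0,0,0, 1,-1.9,1.7,48,0,0,0]'
python3 go.py 647 183.7 125 4
python3 -m pendant '[1,0,0,6,0,0,0, 1,0,0,12,0,0,0, 1,0,0,18,0,0,0, 1,0,0,22,0,0,0, 1,0,0,22,0,0,0, 1,0,0,22,0,0,0, 1,0,0,22,0,0,0, 1,0,0,22,0,0,0]'
python3 go.py 647 183.7 99 4
```

```text
time_s: 10.3
eef_pos: [649.8, 184.5, 150.6]
tool_rot: [-179.9, -0.0, -176.0]
contact_force: [0.5, -1.7, -3.3]
opening: 21.6
finger_force: 60.2
from [649.8 184.5 150.6] shift [ 2.9 -0.5 25.6] turn [-0.06 -0.03 -0.04]
time_s: 10.97
eef_pos: [649.4, 184.8, 129.0]
tool_rot: [-180.0, -0.1, -176.0]
contact_force: [-0.6, -2.4, -3.4]
opening: 21.5
finger_force: 60.3
from [649.4 184.8 129. ] shift [ 2.4 -1.  30. ] turn [-0.   -0.08 -0.03]
```

```bash
python3 -m pendant '[1,1,-0.3,0,0,0,0, 1,2,-0.7,0,0,0,0, 1,2,-0.7,4,0,0,0, 1,2,-0.7,8,0,0,0, 1,2,-0.7,12,0,0,0, 1,2,-0.7,16,0,0,0, 1,2,-0.7,16,0,0,0, 1,2,-0.7,16,0,0,0]'
python3 go.py 647 183.7 99 4
python3 -m pendant '[1,0,0,2,0,0,0, 1,0,0,4,0,0,0, 1,0,0,6,0,0,0, 1,0,0,8,0,0,0, 1,0,0,10,0,0,0, 1,0,0,11,0,0,0, 1,0,0,11,0,0,0, 1,0,0,11,0,0,0]'
python3 go.py 647 183.7 99 4
```

```text
time_s: 11.63
eef_pos: [647.8, 185.1, 112.6]
tool_rot: [179.9, -0.0, -176.0]
contact_force: [1.9, 3.5, -4.3]
opening: 21.3
finger_force: 59.7
from [647.8 185.1 112.6] shift [ 0.9 -1.4 13.6] turn [ 0.1  -0.04  0.01]
time_s: 12.3
eef_pos: [648.0, 185.1, 102.4]
tool_rot: [179.9, 0.0, -176.0]
contact_force: [0.6, 5.5, 3.0]
opening: 21.7
finger_force: 60.3
from [648.  185.1 102.4] shift [ 1.1 -1.3  3.4] turn [ 0.11  0.   -0.  ]
```

```bash
python3 -m pendant '[1,0,0.5,1,0,0,0, 1,0,0.7,2,0,0,0, 1,0,0.7,3,0,0,0, 1,0,0.7,4,0,0,0, 1,0,0.7,4.5,0,0,0, 1,0,0.7,4.5,0,0,0, 1,0,0.7,4.5,0,0,0, 1,0,0.7,4.5,0,0,0]'
python3 go.py 647 183.7 99 4
```

```text
time_s: 12.97
eef_pos: [648.1, 185.1, 98.9]
tool_rot: [179.9, 0.0, -176.0]
contact_force: [-1.9, 3.3, 10.1]
opening: 21.3
finger_force: 61.2
from [648.1 185.1  98.9] shift [ 1.2 -1.4 -0.1] turn [ 0.05  0.03 -0.03]
```

```bash
python3 -m pendant '[0,0,0,0,0,0,0, -0.5,0,0,0,0,0,0, -1,0,0,0,0,0,0, -1,0,0,0,0,0,0, -1,0,0,0,0,0,0, -1,0,0,0,0,0,0, -1,0,0,-20,0,0,0, -1,0,0,-60,0,0,0]'
python3 -m pendant '[-1,10,0,-30,0,0,0, -1,30,-20,-50,0,0,0, -1,60,-40,-60,0,0,0, -1,78,-60,-60,0,0,0, -1,78,-62,-60,0,0,0, -1,78,-62,-60,0,0,0, -1,78,-62,-60,0,0,0, -1,78,-62,-60,0,0,0]'
python3 go.py 572.7 129.4 170 4
python3 - <<'E'
from fit import *; from workcell import *
t=camera("top");s=camera("scene");p=(572.7,129.4,4.)
c=s;q=proj(c,loc(p,[(78,48.5,80)]))[0].astype(int);u,v=q
b=cv2.resize(c["image"][v-35:v+35,u-45:u+35],None,fx=6,fy=6,interpolation=cv2.INTER_CUBIC)
for z in(22,142):
    q=(proj(c,loc(p,[(78,48.5,z)]))[0]+.5-[u-45,v-35])*6; cv2.circle(b,tuple(q.round().astype(int)),3,(0,0,255),-1)
cv2.imwrite("pics/stand.png",b)
E
```

```text
time_s: 13.63
eef_pos: [643.9, 183.6, 152.5]
tool_rot: [-179.9, -0.6, -176.0]
contact_force: [-1.0, 1.0, 0.3]
opening: 85.4
finger_force: 0.0
time_s: 14.3
eef_pos: [574.9, 118.2, 217.4]
tool_rot: [180.0, -0.0, -176.0]
contact_force: [0.1, -0.8, -0.3]
opening: 85.4
finger_force: 0.0
from [574.9 118.2 217.4] shift [ 1.4 11.3 47.4] turn [ 0.02 -0.03 -0.01]
```

View pics/stand.png

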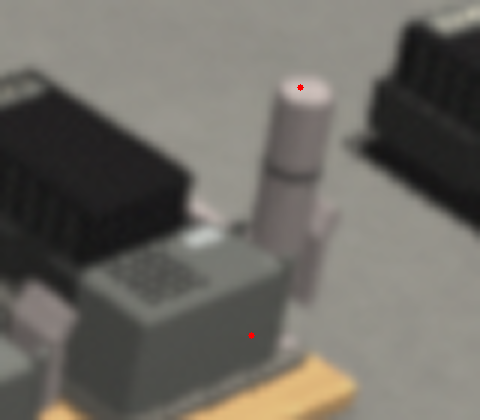

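The drift stands in the pocket, with its top at crop pixel (302,88) as predicted. Next is the full pack.

```bash
python3 go.py 568.5 130.4 72 4
python3 -m pendant '[-1,3,6,10,0,0,0, -1,5.5,12.5,30,0,0,0, -1,5.5,12.5,60,0,0,0, -1,5.5,12.5,85,0,0,0, -1,5.5,12.5,100,0,0,0, -1,5.5,12.5,100,0,0,0, -1,5.5,12.5,100,0,0,0, -1,5.5,12.5,100,0,0,0]'
python3 go.py 568.5 130.4 72 4
```

```text
from [574.7 118.2 217.2] shift [  5.2  12.5 145.2] turn [ 0.01 -0.07  0.01]
time_s: 15.07
eef_pos: [568.4, 130.3, 118.4]
tool_rot: [180.0, 0.0, -176.0]
contact_force: [0.2, 0.5, 0.4]
opening: 85.3
finger_force: 0.0
from [568.4 130.3 118.4] shift [-0.1  0.1 46.4] turn [ 0.03  0.01 -0.  ]
```

```bash
python3 -m pendant '[-1,0,0,10,0,0,0, -1,0,0,20,0,0,0, -1,0,0,30,0,0,0, -1,0,0,38,0,0,0, -1,0,0,44,0,0,0, -1,0,0,46.4,0,0,0, -1,0,0,46.4,0,0,0, -1,0,0,46.4,0,0,0]'
python3 -m pendant '[0,0,0,0,0,0,0, 1,0,0,0,0,0,0, 1,0,0,0,0,0,0, 1,0,0,0,0,0,0, 1,0,0,0,0,0,0, 1,0,0,0,0,0,0, 1,0,0,0,0,0,0, 1,0,0,0,0,0,0]' 80
python3 go.py 568.5 130.4 72 4
```

```text
time_s: 15.73
eef_pos: [567.9, 129.7, 71.3]
tool_rot: [180.0, -0.0, -176.0]
contact_force: [0.7, 0.2, 0.2]
opening: 85.0
finger_force: 0.0
time_s: 16.4
eef_pos: [568.5, 130.2, 72.4]
tool_rot: [179.9, 0.1, -176.0]
contact_force: [-1.5, 2.2, 6.0]
opening: 56.2
finger_force: 87.4
from [568.5 130.2  72.4] shift [-0.   0.2  0.4] turn [ 0.06  0.06 -0.02]
```

```bash
python3 -m pendant '[1,3,0,0,0,0,0, 1,6,0,0,0,0,0, 1,9,0,0,0,0,0, 1,12,0,0,0,0,0, 1,15,0,0,0,0,0, 1,18,0,0,0,0,0, 1,20,0,0,0,0,0, 1,20,0,0,0,0,0]'
python3 -m pendant '[1,8,0,0,0,0,0, 1,16,0,0,0,0,0, 1,24,0,0,0,0,0, 1,32,0,0,0,0,0, 1,40,0,0,0,0,0, 1,48,0,0,0,0,0, 1,56,0,0,0,0,0, 1,62,0,0,0,0,0]'
python3 -m pendant '[1,0,0,0,0,0,0, 1,0,0,-5,0,0,0, 1,0,0,-15,0,0,0, 1,0,0,-30,0,0,0, 1,0,0,-60,0,0,0, 1,0,0,-90,0,0,0, 1,0,0,-100,0,0,0, 1,0,0,-100,0,0,0]'
python3 go.py 392 -416 176 0
```

```text
time_s: 17.07
eef_pos: [549.6, 128.5, 72.5]
tool_rot: [180.0, 0.2, -176.0]
contact_force: [4.9, 0.6, 3.6]
opening: 56.3
finger_force: 87.2
time_s: 17.73
eef_pos: [487.0, 124.2, 72.4]
tool_rot: [180.0, 0.1, -176.0]
contact_force: [6.4, 0.9, -1.8]
opening: 56.3
finger_force: 86.4
time_s: 18.4
eef_pos: [487.2, 124.3, 173.5]
tool_rot: [180.0, 0.1, -176.0]
contact_force: [0.1, -0.4, -5.3]
opening: 56.3
finger_force: 87.3
from [487.2 124.3 173.5] shift [ 132.3 -532.4   -3.2] turn [0.05 0.14 3.97]
```

```bash
python3 -m pendant '[1,5,-20,0,0,0,0, 1,14,-55,0,0,0,1, 1,23,-93,0,0,0,1, 1,33,-132,0,0,0,2, 1,43,-171,0,0,0,2, 1,53,-210,0,0,0,3, 1,62,-248,0,0,0,4, 1,70,-285,0,0,0,4]'
python3 -m pendant '[1,9,-38,0,0,0,0, 1,19,-77,0,0,0,0, 1,29,-116,0,0,0,0, 1,39,-155,0,0,0,0, 1,50,-190,0,0,0,0, 1,54,-225,0,0,0,0, 1,54,-245,0,0,0,0, 1,54,-245,0,0,0,0]'
python3 go.py 392 -416 54 0
```

```text
time_s: 19.07
eef_pos: [433.2, -166.3, 169.0]
tool_rot: [179.9, -0.3, 179.9]
contact_force: [1.6, 0.4, -5.4]
opening: 56.5
finger_force: 87.6
time_s: 19.73
eef_pos: [380.2, -413.4, 168.6]
tool_rot: [180.0, -0.2, 179.7]
contact_force: [1.3, -1.2, -5.1]
opening: 56.3
finger_force: 88.0
from [ 380.2 -413.4  168.6] shift [-12.2  -2.6 114.6] turn [ 0.03 -0.18 -0.28]
```

```bash
python3 -m pendant '[1,-6,-2,15,0,0,0, 1,-12,-2.6,45,0,0,0, 1,-12,-2.6,75,0,0,-0.3, 1,-12,-2.6,95,0,0,-0.3, 1,-12,-2.6,102,0,0,-0.3, 1,-12,-2.6,108,0,0,-0.3, 1,-12,-2.6,112,0,0,-0.3, 1,-12,-2.6,112,0,0,-0.3]'
python3 -m pendant '[1,0,0,1,0,0,0, 1,0,0,2,0,0,0, 1,0,0,2,0,0,0, 0,0,0,2,0,0,0, -1,0,0,2,0,0,0, -1,0,0,2,0,0,0, -1,0,0,2,0,0,0, -1,0,0,2,0,0,0]'
python3 -m pendant '[-1,0,0,-10,0,0,0, -1,0,0,-30,0,0,0, -1,0,0,-60,0,0,0, -1,0,0,-100,0,0,0, -1,0,0,-130,0,0,0, -1,0,0,-150,0,0,0, -1,0,0,-150,0,0,0, -1,0,0,-150,0,0,0]'
python3 go.py 648 185 205 4
```

```text
time_s: 20.4
eef_pos: [393.8, -412.5, 59.1]
tool_rot: [180.0, -0.0, -179.7]
contact_force: [0.6, -0.4, -5.6]
opening: 56.4
finger_force: 87.8
time_s: 21.07
eef_pos: [394.3, -413.2, 58.1]
tool_rot: [-180.0, 0.0, -179.7]
contact_force: [0.9, -0.6, -0.2]
opening: 85.6
finger_force: 0.0
time_s: 21.73
eef_pos: [394.7, -413.6, 209.6]
tool_rot: [-179.9, 0.1, -179.7]
contact_force: [0.2, 0.2, -0.1]
opening: 85.6
finger_force: 0.0
from [ 394.7 -413.6  209.6] shift [-256.1  597.4    3.6] turn [-0.15  0.12 -3.73]
```

```bash
cat > diff.py <<'E'
from fit import *; from workcell import *
t0,_=pickle.load(open("c0.pkl","rb")); t=camera("top")
d=cv2.absdiff(t["image"],t0["image"]).max(2)
for n,(u,v) in dict(L=(97,203),R=(431,209),spanner=(277,296),tape=(166,309)).items(): print(n,(d[v-30:v+30,u-30:u+30]>40).sum())
E
python3 diff.py; python3 go.py 572 -359 150 -5.9
```

```text
L 0
R 0
spanner 0
tape 44
from [ 394.  -412.8  207.9] shift [-178.2   53.    57.9] turn [-0.03  0.01  6.17]
```

```bash
python3 -m pendant '[-1,-25,8,0,0,0,1, -1,-60,18,0,0,0,3, -1,-98,29,0,0,0,6, -1,-136,41,10,0,0,6, -1,-165,50,40,0,0,6, -1,-176,53.4,58,0,0,6, -1,-176,53.4,58,0,0,6, -1,-176,53.4,58,0,0,6]'
python3 go.py 570 -358.5 51 -5.9
```

```text
time_s: 22.45
eef_pos: [568.0, -356.9, 146.2]
tool_rot: [179.9, -0.4, 174.3]
contact_force: [-0.4, -0.4, 0.0]
opening: 85.6
finger_force: 0.0
from [ 568.  -356.9  146.2] shift [-2.7 -1.7 95.1] turn [ 0.15 -0.36  0.25]
```

```bash
python3 -m pendant '[-1,-0.5,0,20,0,0,0, -1,-0.5,0,45,0,0,0, -1,-0.5,0,65,0,0,0, -1,-0.5,0,80,0,0,0, -1,-0.5,0,90,0,0,0, -1,-0.5,0,97,0,0,0, -1,-0.5,0,97,0,0,0, -1,-0.5,0,97,0,0,0]'
python3 -m pendant '[0,0,0,0,0,0,0, 1,0,0,0,0,0,0, 1,0,0,0,0,0,0, 1,0,0,0,0,0,0, 1,0,0,0,0,0,0, 1,0,0,0,0,0,0, 1,0,0,0,0,0,0, 1,0,0,0,0,0,0]' 80
python3 go.py 570 -358.5 51 -5.9
```

```text
time_s: 23.12
eef_pos: [570.0, -359.1, 53.2]
tool_rot: [-180.0, 0.0, 174.2]
contact_force: [0.4, 1.0, 0.2]
opening: 85.5
finger_force: 0.0
time_s: 23.78
eef_pos: [571.1, -359.7, 54.3]
tool_rot: [-179.9, 0.1, 174.3]
contact_force: [-1.2, -1.8, 5.8]
opening: 56.4
finger_force: 86.3
from [ 571.1 -359.7   54.3] shift [1.2 1.1 3.3] turn [-0.12  0.12  0.16]
```

```bash
python3 -m pendant '[1,0,0,-10,0,0,0, 1,0,0,-35,0,0,0, 1,0,0,-65,0,0,0, 1,0,0,-90,0,0,0, 1,0,0,-100,0,0,0, 1,0,0,-100,0,0,0, 1,0,0,-100,0,0,0, 1,0,0,-100,0,0,0]'
python3 go.py 505.3 -138.4 120 6.6
```

```text
time_s: 24.45
eef_pos: [568.9, -357.7, 150.1]
tool_rot: [179.9, -0.2, 174.3]
contact_force: [0.3, 0.6, -5.1]
opening: 56.6
finger_force: 86.6
from [ 568.9 -357.7  150.1] shift [ 85.1 211.8  30.8] turn [  0.12  -0.2  -12.32]
```

```bash
python3 -m pendant '[1,9,22,0,0,0,-1, 1,22,55,0,0,0,-3, 1,36,90,0,0,0,-5, 1,51,126,5,0,0,-8, 1,65,162,15,0,0,-11, 1,78,195,25,0,0,-12.3, 1,85,212,31,0,0,-12.3, 1,85,212,31,0,0,-12.3]'
python3 -m pendant '[1,0,0,0,0,0,0, 1,0,0,0,0,0,0, 1,0,0,0,0,0,0, 1,0,0,0,0,0,0, 1,0,0,0,0,0,0, 1,0,0,0,0,0,0, 1,0,0,0,0,0,0, 1,0,0,0,0,0,0]'
python3 go.py 505.3 -138.4 82 6.6
python3 - <<'E'
from fit import *; from workcell import *
t=camera("top");p=(595.7,-127.9,6.6)
e=observe()['eef_pos']; x0,y0,x1,y1=290,140,390,260
b=cv2.resize(t["image"][y0:y1,x0:x1],None,fx=5,fy=5,interpolation=cv2.INTER_CUBIC);b=cv2.convertScaleAbs(b,alpha=1.4)
Z=e[2]-54.3
a=np.radians(6.6);pk=(e[0]+3*np.cos(a),e[1]+3*np.sin(a),6.6)
def poly(L,col,q): cv2.polylines(b,[((proj(t,loc(q,L))+.5-[x0,y0])*5*8).round().astype(np.int32)],True,col,1,cv2.LINE_AA,3)
poly([(-55,-33,42+Z),(55,-33,42+Z),(55,33,42+Z),(-55,33,42+Z)],(0,0,255),pk)
poly([(-52,-29,74+Z),(50,-29,74+Z),(50,29,74+Z),(-52,29,74+Z)],(255,0,255),pk)
poly([(-95,-41,22),(96,-41,22),(96,62,22),(-95,62,22)],(0,255,0),p)
cv2.imwrite("pics/c_app.png",b)
E
```

```text
time_s: 25.12
eef_pos: [501.9, -134.5, 117.8]
tool_rot: [179.7, -0.4, -173.2]
contact_force: [-0.4, 0.8, -4.4]
opening: 56.3
finger_force: 87.0
time_s: 25.78
eef_pos: [506.7, -139.4, 121.4]
tool_rot: [180.0, -0.0, -173.5]
contact_force: [-0.3, 0.1, -5.0]
opening: 56.3
finger_force: 87.1
from [ 506.7 -139.4  121.4] shift [ 1.3  1.1 39.4] turn [ 0.01 -0.03 -0.06]
```

View pics/c_app.png

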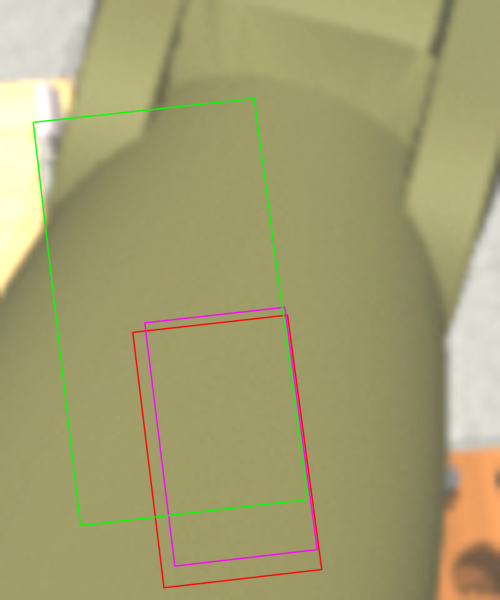

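The arm hides the dock here, so I'll proceed by force feedback.

```bash
python3 -m pendant '[1,1,1,8,0,0,0, 1,1.3,1.1,18,0,0,0, 1,1.3,1.1,28,0,0,0, 1,1.3,1.1,36,0,0,0, 1,1.3,1.1,40,0,0,0, 1,1.3,1.1,43,0,0,0, 1,1.3,1.1,44,0,0,0, 1,1.3,1.1,44,0,0,0]'
python3 go.py 505.3 -138.4 76 6.6
```

```text
time_s: 26.5
eef_pos: [505.2, -138.1, 77.1]
tool_rot: [180.0, -0.0, -173.4]
contact_force: [-0.3, -0.5, -3.2]
opening: 56.1
finger_force: 87.2
from [ 505.2 -138.1   77.1] shift [-0.  -0.3  1.1] turn [ 0.02 -0.05 -0.03]
```

```bash
python3 -m pendant '[1,0,0,0.7,0,0,0, 1,-3,0,0.7,0,0,0, 1,-7,0,0.7,0,0,0, 1,-12,0,0.7,0,0,0, 1,-17,0,0.7,0,0,0, 1,-20,0,0.7,0,0,0, 1,-20,0,0.7,0,0,0, 1,-20,0,0.7,0,0,0]'
python3 -m pendant '[1,-3,0,0,0,0,0, 1,-7,0,0,0,0,0, 1,-11,0,0,0,0,0, 1,-15,0,0,0,0,0, 1,-18,0,0,0,0,0, 1,-20,0,0,0,0,0, 1,-20,0,0,0,0,0, 1,-20,0,0,0,0,0]'
python3 go.py 592 -128.3 76 6.6
```

```text
time_s: 27.17
eef_pos: [525.3, -135.8, 76.6]
tool_rot: [180.0, -0.0, -173.4]
contact_force: [-0.3, -0.8, -4.0]
opening: 55.8
finger_force: 87.2
time_s: 27.83
eef_pos: [545.0, -133.6, 76.5]
tool_rot: [180.0, -0.0, -173.4]
contact_force: [-0.2, -0.4, -4.4]
opening: 56.3
finger_force: 87.2
from [ 545.  -133.6   76.5] shift [-47.3  -0.2   0.5] turn [ 0.02 -0.04 -0.02]
```

```bash
python3 -m pendant '[1,-3,0,0.3,0,0,0, 1,-7,0,0.5,0,0,0, 1,-11,0,0.5,0,0,0, 1,-15,0,0.5,0,0,0, 1,-18,0,0.5,0,0,0, 1,-20,0,0.5,0,0,0, 1,-20,0,0.5,0,0,0, 1,-20,0,0.5,0,0,0]'
python3 -m pendant '[1,-2,0,0,0,0,0, 1,-4,0,0,0,0,0, 1,-6,0,0,0,0,0, 1,-8,0,0,0,0,0, 1,-10,0,0,0,0,0, 1,-12,0,0,0,0,0, 1,-14,0,0,0,0,0, 1,-14,0,0,0,0,0]'
python3 go.py 592 -128.3 76 6.6
```

```text
time_s: 28.5
eef_pos: [562.4, -132.6, 76.6]
tool_rot: [-179.9, -0.3, -173.5]
contact_force: [-10.4, -3.5, 7.3]
opening: 56.4
finger_force: 88.4
time_s: 29.17
eef_pos: [577.6, -131.1, 76.5]
tool_rot: [-179.9, -0.2, -173.5]
contact_force: [-5.7, -3.7, 3.1]
opening: 56.0
finger_force: 87.9
from [ 577.6 -131.1   76.5] shift [-14.6   1.2   0.5] turn [-0.14 -0.18 -0.09]
```

```bash
python3 -m pendant '[1,-2,-0.3,0,0,0,0, 1,-4,-0.7,0,0,0,0, 1,-6,-0.7,0,0,0,0, 1,-8,-0.7,0,0,0,0, 1,-10,-0.7,0,0,0,0, 1,-12,-0.7,0,0,0,0, 1,-12,-0.7,0,0,0,0, 1,-12,-0.7,0,0,0,0]'
python3 -m pendant '[1,-1,0,0,0,0,0, 1,-2,0,0,0,0,0, 1,-3,0,0,0,0,0, 1,-4,0,0,0,0,0, 1,-4,0,0,0,0,0, 1,-4,0,0,0,0,0, 1,-4,0,0,0,0,0, 1,-4,0,0,0,0,0]'
python3 go.py 592 -128.3 76 6.6
```

```text
time_s: 29.83
eef_pos: [589.2, -130.3, 76.5]
tool_rot: [-179.9, -0.2, -173.5]
contact_force: [-6.6, -3.7, 3.2]
opening: 55.8
finger_force: 88.0
time_s: 30.5
eef_pos: [594.7, -128.8, 76.3]
tool_rot: [-180.0, -0.0, -173.4]
contact_force: [-2.1, -0.4, -0.4]
opening: 56.2
finger_force: 87.7
from [ 594.7 -128.8   76.3] shift [2.7 0.8 0.3] turn [-0.01 -0.04 -0.03]
```

```bash
python3 -m pendant '[1,-0.5,0,0,0,0,0, 1,-1,0,0,0,0,0, 1,-1.5,0,0,0,0,0, 1,-2,0,0,0,0,0, 1,-2,0,0,0,0,0, 1,-2,0,0,0,0,0, 1,-2,0,0,0,0,0, 1,-2,0,0,0,0,0]'
python3 -m pendant '[1,1,0,0,0,0,0, 1,2,0,0,0,0,0, 1,3,0,0,0,0,0, 1,4,0,0,0,0,0, 1,5,0,0,0,0,0, 1,6,0,0,0,0,0, 1,6,0,0,0,0,0, 1,6,0,0,0,0,0]'
```

```text
time_s: 31.17
eef_pos: [594.8, -128.8, 76.3]
tool_rot: [-180.0, -0.2, -173.4]
contact_force: [-8.8, -2.7, 5.6]
opening: 56.2
finger_force: 88.6
time_s: 31.83
eef_pos: [591.9, -128.7, 76.3]
tool_rot: [180.0, 0.1, -173.4]
contact_force: [5.1, 1.4, -5.1]
opening: 56.2
finger_force: 87.0
```

```bash
python3 -m pendant '[1,0.5,0,0,0,0,0, 1,1,0,0,0,0,0, 1,1.5,0,0,0,0,0, 1,2,0,0,0,0,0, 1,2,0,0,0,0,0, 1,2,0,0,0,0,0, 1,2,0,0,0,0,0, 1,2,0,0,0,0,0]'
python3 -m pendant '[1,-0.5,0,0,0,0,0, 1,-2,0,0,0,0,0, 1,-3,0,0,0,0,0, 1,-4,0,0,0,0,0, 1,-5,0,0,0,0,0, 1,-5,0,0,0,0,0, 1,-5,0,0,0,0,0, 1,-5,0,0,0,0,0]'
```

```text
time_s: 32.5
eef_pos: [591.6, -128.8, 76.5]
tool_rot: [180.0, 0.3, -173.4]
contact_force: [8.3, 1.8, -8.5]
opening: 56.2
finger_force: 86.7
time_s: 33.17
eef_pos: [592.4, -128.7, 76.3]
tool_rot: [180.0, -0.2, -173.4]
contact_force: [-5.7, 0.2, 4.9]
opening: 56.0
finger_force: 88.3
```

```bash
python3 -m pendant '[1,-1,0,0,0,0,0, 1,-2,0,0,0,0,0, 1,-3,0,0,0,0,0, 1,-3.5,0,0,0,0,0, 1,-3.5,0,0,0,0,0, 0,-3,0,0,0,0,0, -1,-3,0,0,0,0,0, -1,-3,0,0,0,0,0]'
python3 -m pendant '[-1,0,0,0,0,0,0, -1,0,0,-10,0,0,0, -1,0,0,-35,0,0,0, -1,0,0,-70,0,0,0, -1,0,0,-105,0,0,0, -1,0,0,-110,0,0,0, -1,0,0,-110,0,0,0, -1,0,0,-110,0,0,0]'
python3 go.py 648.1 185.1 210 4
```

```text
time_s: 33.83
eef_pos: [597.2, -128.5, 76.3]
tool_rot: [-180.0, 0.0, -173.4]
contact_force: [-0.1, -0.3, 0.5]
opening: 78.0
finger_force: 0.0
time_s: 34.5
eef_pos: [597.2, -128.4, 186.7]
tool_rot: [-180.0, 0.1, -173.4]
contact_force: [-0.3, -0.3, 0.3]
opening: 85.3
finger_force: 0.0
from [ 597.2 -128.4  186.7] shift [-86.5 305.6 -23.3] turn [-0.01  0.05  2.57]
```

```bash
python3 diff.py; python3 go.py 582.5 386 190 1.3
python3 -m pendant '[-1,-3,25,-10,0,0,1, -1,-6,60,-15,0,0,2, -1,-9,99,-15,0,0,3, -1,-12,139,-15,0,0,4, -1,-15,178,-15,0,0,5, -1,-19,217,-15,0,0,5, -1,-22,247,-15,0,0,5.1, -1,-22,260,-15,0,0,5.1]'
python3 go.py 582.5 386 150 1.3
```

```text
L 0
R 1760
spanner 3594
tape 202
from [ 596.4 -128.2  185.5] shift [-45.1 512.4  -4.3] turn [ 0.03 -0.07  5.27]
time_s: 35.22
eef_pos: [587.5, 136.1, 199.2]
tool_rot: [179.9, -0.2, -178.3]
contact_force: [0.5, 0.1, -0.6]
opening: 85.6
finger_force: 0.0
from [587.5 136.1 199.2] shift [ -2.5 249.9  49.4] turn [ 0.05 -0.21  0.37]
```

```bash
python3 -m pendant '[-1,0,30,0,0,0,0, -1,0,65,0,0,0,0.4, -1,-1,105,0,0,0,0.4, -1,-1,145,10,0,0,0.4, -1,-1,185,20,0,0,0.4, -1,-1,220,40,0,0,0.4, -1,-1,245,50,0,0,0.4, -1,-1,247,50,0,0,0.4]'
python3 go.py 582.5 386 54 1.3; python3 diff.py
```

```text
time_s: 35.88
eef_pos: [580.7, 382.2, 145.9]
tool_rot: [-179.9, -0.4, -178.7]
contact_force: [-0.7, 0.0, -0.7]
opening: 85.7
finger_force: 0.0
from [580.7 382.2 145.9] shift [-2.5  3.9 91.8] turn [-0.12 -0.37  0.01]
L 349
R 1717
spanner 0
tape 533
```

```bash
python3 -m pendant '[-1,0,0,20,0,0,0, -1,0,0,45,0,0,0, -1,0,0,65,0,0,0, -1,0,0,80,0,0,0, -1,0,0,88,0,0,0, -1,0,0,94,0,0,0, -1,0,0,94,0,0,0, -1,0,0,94,0,0,0]'
python3 go.py 582.5 386 54 1.3
python3 -m pendant '[0,0,0,0,0,0,0, 1,0,0,0,0,0,0, 1,0,0,0,0,0,0, 1,0,0,0,0,0,0, 1,0,0,0,0,0,0, 1,0,0,0,0,0,0, 1,0,0,0,0,0,0, 1,0,0,0,0,0,0]' 80
python3 go.py 582.5 386 54 1.3
```

```text
time_s: 36.6
eef_pos: [584.0, 379.0, 57.9]
tool_rot: [180.0, -0.0, -179.0]
contact_force: [-0.3, 0.9, 0.1]
opening: 85.3
finger_force: 0.0
from [584.  379.   57.9] shift [1.4 7.1 3.9] turn [ 0.02 -0.   -0.27]
time_s: 37.27
eef_pos: [585.0, 382.4, 60.4]
tool_rot: [179.7, 0.2, -178.9]
contact_force: [-1.1, 4.2, 7.8]
opening: 56.0
finger_force: 83.8
from [585.  382.4  60.4] shift [2.4 3.6 6.5] turn [ 0.33  0.19 -0.17]
```

```bash
python3 -m pendant '[0,0,0,0,0,0,0, -0.5,0,0,0,0,0,0, -0.5,0,2,0,0,0,0, -0.5,0,3,5,0,0,0, -0.5,0,3,8,0,0,0, -0.5,0,3,10,0,0,0, -0.5,0,3,10,0,0,0, -0.5,0,3,10,0,0,0]'
python3 -m pendant '[0,0,0,0,0,0,0, 1,0,0,0,0,0,0, 1,0,0,0,0,0,0, 1,0,0,0,0,0,0, 1,0,0,0,0,0,0, 1,0,0,0,0,0,0, 1,0,0,0,0,0,0, 1,0,0,0,0,0,0]' 80
python3 go.py 582.5 386 52 1.3
```

```text
time_s: 37.93
eef_pos: [583.4, 382.7, 47.0]
tool_rot: [180.0, -0.0, -178.9]
contact_force: [0.1, 4.6, 1.7]
opening: 64.2
finger_force: 2.0
time_s: 38.6
eef_pos: [583.6, 382.6, 47.8]
tool_rot: [180.0, -0.0, -178.9]
contact_force: [-0.0, 3.2, 5.1]
opening: 56.2
finger_force: 87.1
from [583.6 382.6  47.8] shift [ 1.   3.4 -4.2] turn [ 0.04 -0.   -0.22]
```

```bash
python3 -m pendant '[1,0,0,-10,0,0,0, 1,0,0,-35,0,0,0, 1,0,0,-70,0,0,0, 1,0,0,-108,0,0,0, 1,0,0,-145,0,0,0, 1,0,0,-165,0,0,0, 1,0,0,-170,0,0,0, 1,0,0,-170,0,0,0]'
python3 go.py 488.9 -5.5 216 4.7
```

```text
time_s: 39.27
eef_pos: [583.9, 381.8, 218.1]
tool_rot: [-180.0, 0.0, -179.0]
contact_force: [0.6, -0.1, -4.3]
opening: 56.5
finger_force: 86.7
from [583.9 381.8 218.1] shift [ 102.  -385.5    2.2] turn [-0.02  0.03 -3.66]
```

```bash
python3 -m pendant '[1,5,-20,0,0,0,0, 1,13,-50,0,0,0,-1, 1,22,-85,0,0,0,-2, 1,31,-120,0,0,0,-3, 1,41,-158,0,0,0,-3.7, 1,51,-195,0,0,0,-3.7, 1,61,-233,0,0,0,-3.7, 1,71,-270,0,0,0,-3.7]'
python3 -m pendant '[1,9,-34,0,0,0,0, 1,18,-65,5,0,0,0, 1,26,-90,20,0,0,0, 1,29,-108,40,0,0,0, 1,30,-113,70,0,0,0, 1,30,-113,95,0,0,0, 1,30,-113,100,0,0,0, 1,30,-113,100,0,0,0]'
python3 go.py 488.9 -5.5 100 4.7
```

```text
time_s: 39.93
eef_pos: [514.3, 108.5, 213.8]
tool_rot: [-179.9, -0.4, -175.2]
contact_force: [0.7, -0.7, -4.8]
opening: 56.3
finger_force: 86.9
time_s: 40.6
eef_pos: [492.8, -4.3, 113.4]
tool_rot: [180.0, -0.5, -175.3]
contact_force: [0.2, 0.0, -3.6]
opening: 56.3
finger_force: 86.8
from [492.8  -4.3 113.4] shift [ 3.8 -0.9 13.5] turn [ 0.04 -0.54  0.04]
```

```bash
python3 -m pendant '[1,1,0,0,0,0,0, 1,1,0,0,0,0,0, 1,1,0,0,0,0,0, 1,1,0,10,0,0,0, 1,1,0,16,0,0,0, 1,1,0,20,0,0,0, 1,1,0,20,0,0,0, 1,1,0,20,0,0,0]'
python3 go.py 488.9 -5.5 71.5 4.7
```

```text
time_s: 41.27
eef_pos: [495.5, -4.0, 96.8]
tool_rot: [180.0, -0.1, -175.2]
contact_force: [-0.8, -0.4, -5.3]
opening: 56.6
finger_force: 87.2
from [495.5  -4.   96.8] shift [ 6.7 -0.9 25.3] turn [ 0.02 -0.09  0.07]
```

```bash
python3 -m pendant '[1,4,-0.5,4,0,0,0, 1,6.7,-0.9,10,0,0,0, 1,6.7,-0.9,16,0,0,0, 1,6.7,-0.9,20,0,0,0, 1,6.7,-0.9,23,0,0,0, 1,6.7,-0.9,25,0,0,0, 1,6.7,-0.9,25,0,0,0, 1,6.7,-0.9,25,0,0,0]'
python3 go.py 488.9 -5.5 70.3 4.7
```

```text
time_s: 41.93
eef_pos: [489.4, -5.5, 72.1]
tool_rot: [180.0, -0.0, -175.2]
contact_force: [-0.2, -1.0, -4.2]
opening: 56.4
finger_force: 87.2
from [489.4  -5.5  72.1] shift [0.5 0.  1.8] turn [ 0.01 -0.04  0.07]
```

```bash
python3 -m pendant '[1,0,0,0.7,0,0,0, 1,-3,0,1.4,0,0,0, 1,-7,0,1.4,0,0,0, 1,-12,0,1.4,0,0,0, 1,-17,0,1.4,0,0,0, 1,-20,0,1.4,0,0,0, 1,-20,0,1.4,0,0,0, 1,-20,0,1.4,0,0,0]'
python3 -m pendant '[1,-3,0,0,0,0,0, 1,-7,0,0,0,0,0, 1,-11,0,0,0,0,0, 1,-15,0,0,0,0,0, 1,-18,0,0,0,0,0, 1,-20,0,0,0,0,0, 1,-20,0,0,0,0,0, 1,-20,0,0,0,0,0]'
python3 go.py 576.6 1.8 70 4.7
```

```text
time_s: 42.6
eef_pos: [509.5, -3.8, 70.7]
tool_rot: [180.0, -0.0, -175.2]
contact_force: [0.0, 0.6, -4.3]
opening: 56.6
finger_force: 87.2
time_s: 43.27
eef_pos: [529.2, -2.1, 70.7]
tool_rot: [180.0, -0.0, -175.2]
contact_force: [-0.7, -0.2, -3.9]
opening: 56.7
finger_force: 87.2
from [529.2  -2.1  70.7] shift [-47.5  -0.    0.7] turn [ 0.01 -0.04  0.07]
```

```bash
python3 -m pendant '[1,-3,0,0.5,0,0,0, 1,-7,0,0.8,0,0,0, 1,-11,0,0.8,0,0,0, 1,-15,0,0.8,0,0,0, 1,-18,0,0.8,0,0,0, 1,-20,0,0.8,0,0,0, 1,-20,0,0.8,0,0,0, 1,-20,0,0.8,0,0,0]'
python3 -m pendant '[1,-2,0,0,0,0,0, 1,-4,0,0,0,0,0, 1,-6,0,0,0,0,0, 1,-8,0,0,0,0,0, 1,-10,0,0,0,0,0, 1,-12,0,0,0,0,0, 1,-14,0,0,0,0,0, 1,-14,0,0,0,0,0]'
python3 go.py 576.6 1.8 70 4.7
```

```text
time_s: 43.93
eef_pos: [546.5, -1.6, 70.1]
tool_rot: [-179.9, -0.3, -175.3]
contact_force: [-9.2, -3.7, 7.2]
opening: 56.4
finger_force: 88.5
time_s: 44.6
eef_pos: [561.7, -0.6, 70.1]
tool_rot: [-179.9, -0.2, -175.3]
contact_force: [-6.4, -4.0, 3.8]
opening: 56.2
finger_force: 87.8
from [561.7  -0.6  70.1] shift [-15.    1.1  -0. ] turn [-0.12 -0.2   0.03]
```

Same behaviour as dock c. Push on until it snaps.

```bash
python3 -m pendant '[1,-2,-0.3,0,0,0,0, 1,-4,-0.7,0,0,0,0, 1,-6,-0.7,0,0,0,0, 1,-8,-0.7,0,0,0,0, 1,-10,-0.7,0,0,0,0, 1,-12,-0.7,0,0,0,0, 1,-12,-0.7,0,0,0,0, 1,-12,-0.7,0,0,0,0]'
python3 -m pendant '[1,-1,0,0,0,0,0, 1,-2,0,0,0,0,0, 1,-3,0,0,0,0,0, 1,-4,0,0,0,0,0, 1,-5,0,0,0,0,0, 1,-5,0,0,0,0,0, 1,-5,0,0,0,0,0, 1,-5,0,0,0,0,0]'
python3 go.py 576.6 1.8 70 4.7
```

```text
time_s: 45.27
eef_pos: [573.9, -0.2, 70.0]
tool_rot: [-179.9, -0.2, -175.3]
contact_force: [-5.5, -3.9, 1.6]
opening: 56.6
finger_force: 87.6
time_s: 45.93
eef_pos: [578.7, 0.7, 69.9]
tool_rot: [-180.0, -0.2, -175.3]
contact_force: [-6.5, -2.1, 1.7]
opening: 56.5
finger_force: 88.0
from [578.7   0.7  69.9] shift [ 2.   1.3 -0.1] turn [-0.05 -0.19  0.02]
```

```bash
python3 -m pendant '[1,-1,0,0,0,0,0, 1,-2,0,0,0,0,0, 1,-3,0,0,0,0,0, 1,-4,0,0,0,0,0, 1,-4,0,0,0,0,0, 1,-4,0,0,0,0,0, 1,-4,0,0,0,0,0, 1,-4,0,0,0,0,0]'
python3 -m pendant '[1,2,0,0,0,0,0, 1,4,0,0,0,0,0, 1,6,0,0,0,0,0, 1,7,0,0,0,0,0, 1,8,0,0,0,0,0, 1,8,0,0,0,0,0, 1,8,0,0,0,0,0, 1,8,0,0,0,0,0]'
```

```text
time_s: 46.6
eef_pos: [578.8, 0.8, 70.0]
tool_rot: [-179.9, -0.6, -175.3]
contact_force: [-19.5, -3.1, 13.7]
opening: 56.5
finger_force: 89.5
time_s: 47.27
eef_pos: [576.9, 0.8, 70.1]
tool_rot: [-180.0, 0.0, -175.2]
contact_force: [3.1, -3.1, -6.2]
opening: 56.7
finger_force: 87.1
```

```bash
python3 -m pendant '[1,0.5,0,0,0,0,0, 1,1,0,0,0,0,0, 1,2,0,0,0,0,0, 1,3,0,0,0,0,0, 1,3,0,0,0,0,0, 1,3,0,0,0,0,0, 1,3,0,0,0,0,0, 1,3,0,0,0,0,0]'
python3 -m pendant '[1,-2,0,0,0,0,0, 1,-4,0,0,0,0,0, 1,-6,0,0,0,0,0, 1,-7,0,0,0,0,0, 1,-8,0,0,0,0,0, 1,-8,0,0,0,0,0, 1,-8,0,0,0,0,0, 1,-8,0,0,0,0,0]'
```

```text
time_s: 47.93
eef_pos: [576.3, 0.7, 70.3]
tool_rot: [-180.0, 0.3, -175.3]
contact_force: [11.0, -2.3, -12.3]
opening: 56.4
finger_force: 87.4
time_s: 48.6
eef_pos: [577.3, 1.3, 70.1]
tool_rot: [180.0, -0.4, -175.2]
contact_force: [-10.7, -4.3, 9.1]
opening: 56.5
finger_force: 90.2
```

```bash
python3 -m pendant '[1,-1,-0.5,0,0,0,0, 1,-2,-0.5,0,0,0,0, 1,-2,-0.5,0,0,0,0, 1,-2,-0.5,0,0,0,0, 0,-1,-0.5,0,0,0,0, -1,-1,-0.5,0,0,0,0, -1,-1,-0.5,0,0,0,0, -1,-1,-0.5,0,0,0,0]'
python3 -m pendant '[-1,0,0,0,0,0,0, -1,0,0,-10,0,0,0, -1,0,0,-35,0,0,0, -1,0,0,-70,0,0,0, -1,0,0,-108,0,0,0, -1,0,0,-140,0,0,0, -1,0,0,-140,0,0,0, -1,0,0,-140,0,0,0]'
python3 go.py 648.1 185.1 205 4
```

```text
time_s: 49.27
eef_pos: [582.7, 1.7, 70.4]
tool_rot: [179.9, 0.0, -175.2]
contact_force: [-0.4, 0.4, -0.2]
opening: 85.2
finger_force: 0.0
time_s: 49.93
eef_pos: [584.2, 1.2, 213.2]
tool_rot: [180.0, 0.3, -175.2]
contact_force: [-0.1, -0.3, -1.5]
opening: 85.2
finger_force: 0.0
from [584.2   1.2 213.2] shift [-78.9 178.    8.6] turn [0.   0.3  0.78]
```

```bash
python3 -m pendant '[-1,-10,20,0,0,0,0, -1,-25,55,0,0,0,0.8, -1,-40,90,0,0,0,0.8, -1,-55,125,0,0,0,0.8, -1,-70,155,0,0,0,0.8, -1,-78,174,5,0,0,0.8, -1,-78,178,9,0,0,0.8, -1,-78,178,9,0,0,0.8]'
python3 -m pendant '[-1,0,0,0,0,0,0, -1,0,0,0,0,0,0, -1,0,0,0,0,0,0, -1,0,0,0,0,0,0, -1,0,0,0,0,0,0, -1,0,0,0,0,0,0, -1,0,0,0,0,0,0, -1,0,0,0,0,0,0]'
python3 go.py 648.1 185.1 99.5 4
```

```text
time_s: 50.6
eef_pos: [643.8, 186.1, 198.2]
tool_rot: [-180.0, -0.3, -175.9]
contact_force: [-0.7, 0.4, -0.4]
opening: 85.4
finger_force: 0.0
time_s: 51.27
eef_pos: [645.2, 184.7, 201.1]
tool_rot: [180.0, -0.0, -176.0]
contact_force: [0.1, -0.2, 0.2]
opening: 85.5
finger_force: 0.0
from [645.2 184.7 201.1] shift [ -2.9   0.2 101.6] turn [ 0.02 -0.02 -0.04]
```

```bash
python3 -m pendant '[-1,-2,0,20,0,0,0, -1,-2.9,0.2,45,0,0,0, -1,-2.9,0.2,65,0,0,0, -1,-2.9,0.2,85,0,0,0, -1,-2.9,0.2,95,0,0,0, -1,-2.9,0.2,101,0,0,0, -1,-2.9,0.2,101,0,0,0, -1,-2.9,0.2,101,0,0,0]'
python3 -m pendant '[0,0,0,0,0,0,0, 1,0,0,0,0,0,0, 1,0,0,0,0,0,0, 1,0,0,0,0,0,0, 1,0,0,0,0,0,0, 1,0,0,0,0,0,0, 1,0,0,0,0,0,0, 1,0,0,0,0,0,0]' 80
python3 go.py 648.1 185.1 99.5 4
```

```text
time_s: 51.93
eef_pos: [648.4, 185.5, 100.7]
tool_rot: [180.0, 0.0, -176.0]
contact_force: [0.3, -0.8, 0.1]
opening: 85.7
finger_force: 0.0
time_s: 52.6
eef_pos: [648.3, 185.1, 100.5]
tool_rot: [-180.0, 0.0, -176.0]
contact_force: [0.3, -1.0, 5.5]
opening: 21.3
finger_force: 78.0
from [648.3 185.1 100.5] shift [0.2 0.  1. ] turn [-0.01  0.01 -0.04]
```

```bash
python3 -m pendant '[1,0,0,-10,0,0,0, 1,0,0,-30,0,0,0, 1,0,0,-60,0,0,0, 1,0,0,-95,0,0,0, 1,0,0,-125,0,0,0, 1,0,0,-130,0,0,0, 1,0,0,-130,0,0,0, 1,0,0,-130,0,0,0]'
python3 go.py 464 -252 230 0
python3 -m pendant '[1,8,-18,0,0,0,0, 1,22,-47,0,0,0,1, 1,37,-80,0,0,0,2, 1,52,-113,0,0,0,3, 1,68,-147,0,0,0,4, 1,83,-180,0,0,0,4, 1,98,-212,0,0,0,4, 1,105,-235,0,0,0,4]'
python3 go.py 464 -252 230 0
```

```text
time_s: 53.27
eef_pos: [647.6, 185.3, 229.0]
tool_rot: [180.0, -0.1, -176.0]
contact_force: [-0.9, -0.6, -3.4]
opening: 21.1
finger_force: 79.3
from [647.6 185.3 229. ] shift [ 213.5 -423.6   -0.8] turn [ 0.01 -0.09  3.98]
time_s: 53.93
eef_pos: [555.9, -58.6, 227.2]
tool_rot: [-180.0, -0.4, 179.9]
contact_force: [0.3, 0.1, -3.2]
opening: 20.8
finger_force: 79.3
from [555.9 -58.6 227.2] shift [  91.6 -193.6   -2.2] turn [ 0.   -0.36 -0.11]
```

```bash
python3 -m pendant '[1,15,-32,0,0,0,0, 1,31,-66,0,0,0,0, 1,47,-100,0,0,0,0, 1,63,-134,0,0,0,0, 1,78,-165,0,0,0,0, 1,88,-183,0,0,0,0, 1,91,-189,0,0,0,0, 1,91,-189,0,0,0,0]'
python3 -m pendant '[1,0,0,0,0,0,0, 1,0,0,10,0,0,0, 1,0,0,30,0,0,0, 1,0,0,50,0,0,0, 1,0,0,60,0,0,0, 1,0,0,60,0,0,0, 1,0,0,60,0,0,0, 1,0,0,60,0,0,0]'
python3 go.py 464 -252 130 0
python3 - <<'E'
from fit import *; from workcell import *
t=camera("top");s=camera("scene");e=observe()['eef_pos'];o=[]
for c in(t,s):
    u,v=proj(c,[(464,-252,75)])[0].astype(int)
    b=cv2.resize(c["image"][v-33:v+33,u-33:u+33],(396,396),interpolation=cv2.INTER_CUBIC)
    for P,k in(((464,-252,60),(0,0,255)),(e-[0,0,78.5],(0,255,0))):
        q=(proj(c,[P])[0]+.5-[u-33,v-33])*6;cv2.circle(b,tuple(q.round().astype(int)),2,k,-1)
    o.append(b)
cv2.imwrite("pics/hole.png",np.hstack(o))
E
```

```text
time_s: 54.6
eef_pos: [466.5, -246.0, 227.8]
tool_rot: [179.9, -0.2, 179.8]
contact_force: [-0.3, -0.3, -2.8]
opening: 21.0
finger_force: 79.3
time_s: 55.27
eef_pos: [469.2, -245.1, 170.7]
tool_rot: [-180.0, 0.0, -180.0]
contact_force: [1.1, 0.1, -2.2]
opening: 21.3
finger_force: 79.3
from [ 469.2 -245.1  170.7] shift [ 5.2 -6.9 40.7] turn [-0.01  0.02  0.02]
```

View pics/hole.png

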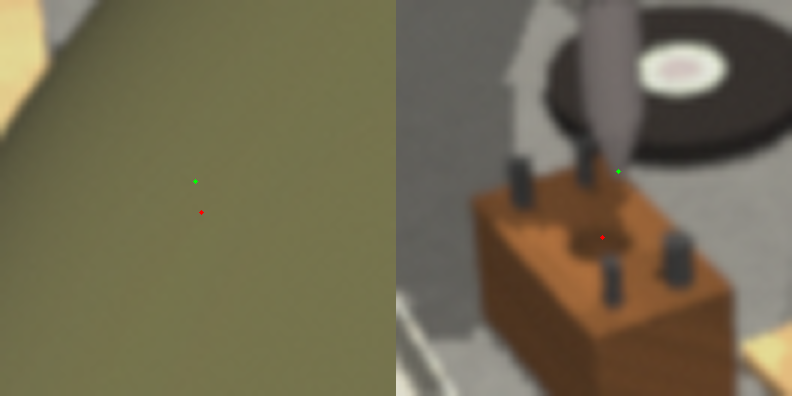

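The scene view shows the hole at (600,243) and the drift tip above it near (617,168). I'll shift by the computed offset and go down.

```bash
python3 -m pendant '[1,3,-4,0,0,0,0, 1,5.2,-6.9,0,0,0,0, 1,5.2,-6.9,5,0,0,0, 1,5.2,-6.9,15,0,0,0, 1,5.2,-6.9,25,0,0,0, 1,5.2,-6.9,25,0,0,0, 1,5.2,-6.9,25,0,0,0, 1,5.2,-6.9,25,0,0,0]'
python3 go.py 464 -252 115 0
python3 -m pendant '[1,0,0,6,0,0,0, 1,0,0,12,0,0,0, 1,0,0,18,0,0,0, 1,0,0,24,0,0,0, 1,0,0,30,0,0,0, 1,0,0,30,0,0,0, 1,0,0,30,0,0,0, 1,0,0,30,0,0,0]'
python3 go.py 464 -252 87 0
```

```text
time_s: 56.03
eef_pos: [463.0, -252.1, 144.6]
tool_rot: [180.0, -0.1, 180.0]
contact_force: [0.8, 0.5, -2.6]
opening: 21.2
finger_force: 79.3
from [ 463.  -252.1  144.6] shift [-1.   0.1 29.6] turn [ 0.04 -0.07 -0.02]
time_s: 56.7
eef_pos: [463.2, -252.3, 115.0]
tool_rot: [180.0, -0.0, 180.0]
contact_force: [0.1, 0.2, -2.3]
opening: 21.2
finger_force: 79.3
from [ 463.2 -252.3  115. ] shift [-0.8  0.3 28. ] turn [ 0.01 -0.04 -0.03]
```

```bash
python3 -m pendant '[1,-0.5,0.3,4,0,0,0, 1,-0.5,0.3,8,0,0,0, 1,-0.5,0.3,12,0,0,0, 1,-0.5,0.3,16,0,0,0, 1,-0.5,0.3,20,0,0,0, 1,-0.5,0.3,24,0,0,0, 1,-0.5,0.3,27.5,0,0,0, 1,-0.5,0.3,27.5,0,0,0]'
python3 go.py 464 -252 87 0
```

```text
time_s: 57.37
eef_pos: [464.0, -252.3, 86.9]
tool_rot: [-180.0, -0.0, 180.0]
contact_force: [1.9, -3.8, -6.1]
opening: 21.1
finger_force: 79.1
from [ 464.  -252.3   86.9] shift [-0.   0.3 -0.1] turn [-0.03 -0.01 -0.04]
```

```bash
python3 -m pendant '[0,0,0,0,0,0,0, -1,0,0,0,0,0,0, -1,0,0,0,0,0,0, -1,0,0,0,0,0,0, -1,0,0,0,0,0,0, -1,0,0,-15,0,0,0, -1,0,0,-50,0,0,0, -1,0,0,-90,0,0,0]'
python3 -m pendant '[-1,0,20,-30,0,0,0, -1,0,60,-60,0,0,0, -1,-10,100,-80,0,0,0, -1,-20,140,-100,0,0,0, -1,-20,180,-100,0,0,0, -1,-20,220,-100,0,0,0, -1,-20,260,-100,0,0,0, -1,-20,300,-100,0,0,0]'
python3 -m pendant '[-1,0,40,0,0,0,0, -1,0,80,0,0,0,0, -1,0,120,0,0,0,0, -1,0,160,0,0,0,0, -1,0,200,0,0,0,0, -1,0,240,0,0,0,0, -1,0,280,0,0,0,0, -1,0,320,0,0,0,0]'
python3 - <<'E'
from h import *; from workcell import *
t=camera("top");s=camera("scene")
b=cv2.resize(t["image"][140:350,170:510],(800,494),interpolation=cv2.INTER_CUBIC)
cv2.imwrite("pics/final.png",cv2.convertScaleAbs(b,alpha=1.5))
E
```

```text
time_s: 58.03
eef_pos: [461.7, -250.8, 176.4]
tool_rot: [179.8, -0.3, 180.0]
contact_force: [0.9, -1.6, 0.9]
opening: 85.3
finger_force: 0.0
time_s: 58.7
eef_pos: [483.7, 41.9, 278.1]
tool_rot: [180.0, 0.0, 180.0]
contact_force: [1.5, -0.2, 0.4]
opening: 85.2
finger_force: 0.0
time_s: 59.37
eef_pos: [483.5, 362.0, 277.7]
tool_rot: [180.0, -0.0, 180.0]
contact_force: [1.0, 0.5, 0.1]
opening: 85.4
finger_force: 0.0
```

View pics/final.png

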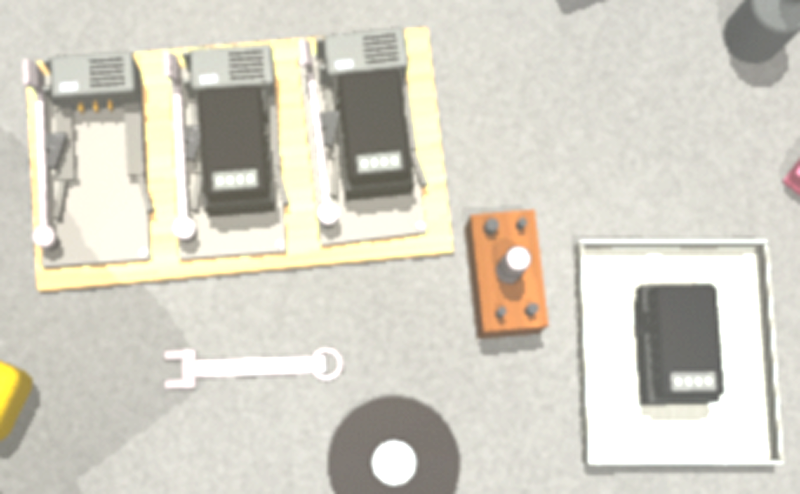

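The final view shows packs home in docks b (235,145) and c (372,130) with their catches shut, which the pull tests also confirmed. The drift is in its hole at (515,260), the charged pack stands upright in the tray at (680,343), and dock a is empty.

```bash
python3 -c "
from workcell import *
print(job_done())"
```

```text
the job is handed in; nothing more can be done
None
```

The job is handed in: the charged pack stands upright in the tray, the drift is back in its hole, and the only two flat packs on the bench are home in docks b and c with their catches shut (no verdict was returned).

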